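Load a processor module into the clamshell contact jig, pin it and hold it shut

ROBOT

A 6-joint arm with a two-finger parallel gripper is mounted at the origin on the work surface. World frame = base frame: x ahead of the robot, y to its left, z up, the work surface at z = 0. Lengths are in m, angles in rad, forces in N, time in s.
With the tool pointing down it reaches from about 0.15 to 0.775 m from the base axis. Payload 6.1 kg.
Tool frame: the origin (TCP) lies at the very end of the fingers, on their centre line; the grasp point (between the pads) lies 19 mm behind it; y points along the fingers, z is the direction in which the jaws open and shut, and the axes are right-handed (so a half turn about y gives the same grasp; the last joint's range is limited). The gripper opens to 85 mm and grips with 20 to 120 N. Pads are 22 mm wide; open, the fingers measure 114 mm over their backs; the gripper's body (76 mm by 85 mm) begins 54 mm behind the grasp point. The pads swing forward as they close: fully open they stand 13 mm farther back than shut.
Start: joints at [-1.159, 0.126, -0.04, 1.405, 0, 1.571], TCP at [0.21, -0.481, 0.195] pointing down, gripper open.
Joint ranges: [-2.72, 2.72], [-0.95, 1.95], [-1.27, 1.35], [-1.78, 2.02], [-1.46, 1.47], [-3.14, 3.14]. Speed limits (rad/s): [2.39, 2.39, 3.01, 3.14, 3.14, 3.14].

INTERFACE

Orientations are given as a 3x3 rotation matrix whose columns are the frame's x, y, z axes.
In Python, from bench import robot gives the robot as it stands.
- The arm moves only by the tool play_rows, never from a script. Its argument "steps" is a list of rows, each a list of 7 numbers: the turn, a rotation vector about the tool's x, y, z each as a share of pi/2 rad, from -1 to 1, then the shift along the tool's x, y, z each as a share of 0.15 m, from -1 to 1, then the opening, from 0 (shut) to 1 (fully open). A call has 1 to 10 rows; each row is the pose to reach, as a shift and turn from the pose measured when the call began, along the tool's axes at that moment; what a row does not reach only later rows make up. A row lasts 1/8 s, in which the tool goes at most 62.5 mm and 10.7 degrees, less where a joint would pass 70% of its speed; a pose out of reach is approached as far as the arm can. A call with a number of a shift or a turn outside -1 to 1 is refused whole. A call with a gripper value outside its range is refused whole. The fingers move at their own pace and stop on an object; "newtons" is the grip in N (left out, the last holds). Time passes only in rows, so rows that repeat a pose let the fingers close. It gives the time, the measured TCP pose, the force and the opening at its end, in the units of the state.
- robot.get_obs(): the state, without advancing time (a new reading comes with each control period).
- robot.snapshot(name): name is "scene" or "top" or "wrist"; returns the picture (420x560x3 uint8, red, green, blue); there is no depth.
- robot.get_calibration(name): a dict with "K" (3x3 intrinsics, pixels), "rvec" (rotation vector, rad) and "tvec" (3), from world to camera coordinates, as OpenCV has them; the wrist camera has in their place "hand_eye" (4x4, takes a point from camera to tool coordinates, whose origin is the TCP and whose axes are the tool frame's). Camera axes: x right, y down, z forward; pixel columns grow to the right and rows downward; lengths in m; the calibration is good to about 2 mm. A picture is of the moment at which its call begins: read the wrist's pose just before it. get_calibration takes no time and is no camera call.
- robot.finish_job(): hands the job in, once; it reports no verdict.
The state is a dict: "clock": time; "joints": joint angles; "qvel": joint speeds; "joint_torque": joint torques, N m; "tool_pos": TCP position; "eef_rot": TCP orientation; "contact_force": force on the tool from outside, world axes, zero at the start; "ft_torque": the same for the moment, N m; "width": finger opening in m.
Only numpy, scipy, OpenCV 4.12 (cv2) and the standard library are available. Lean on these libraries where they do the work, as an engineer would, in place of code of your own. Each camera call takes 0.05 s, during which the arm holds its last target.

TASK

Load the processor module into the open contact jig: press it firmly down until its board lies flush in the nest, with the heat sink on the side where the lid has its window, then swing the lid down over it. Push the steel tooling pin fully home through the lid and into the base, then press the lid fully shut against its sprung contacts and keep it pressed: finish while holding it shut, with the pin in and the robot still pushing. Leave the other things on the bench where they are.

Things in the scene. Friction and masses are not known exactly. Their poses are not given: they have to be found in the camera images.
- jig: Clamshell contact jig, fixed: grey plastic base block, 180 mm (its x, -90 to +90) by 150 mm (its y) by 50 mm high, with an aluminium lid hinged on it. Origin: centre of the base's underside; +x points from the middle to the hinge, -x is the free (front) side, z up. The nest is in the middle of the flat top, the pin hole near the front.
- nest (a point): Centre of the floor of the nest, the jig's shallow rectangular recess: 49.5 mm along the jig's x, 67.5 mm along the jig's y, 4 mm deep, open upward; its floor is 46 mm above the bench. Axes as the jig's. The lid's window lies over the +y part of the nest, the lid's contact block over its -y part.
- base_hole (a point): Centre of the mouth of the pin hole in the base's top, 50 mm above the bench, 68 mm in front of the jig's middle (jig x = -68 mm, y = 0): a round blind hole 10 mm wide and 40 mm deep, straight down. Axes as the jig's.
- lid (a joint): Lid angle about the hinge, which runs along the jig's y: 0 = fully shut, flat on the base (hard stop), 1.57 = upright, 2.2 = leaning back at most. Starts leaning back. A stiff hinge (0.28 N m friction): the lid stays where left. On a module the sprung contacts meet the board at 0.05 rad; let go, it rests at 0.02 to 0.04 rad (front edge 4 to 7 mm up); 6 to 8 N down at the pin hole shuts it fully.
- lid_hinge (a point): Middle of the hinge axis, 82 mm behind the jig's middle, 50 mm above the bench. Turns with the lid: at lid angle 0 its axes are the jig's. The lid is a flat plate (0.26 kg) from here 178 mm along -x (6 mm beyond the base's front), 150 mm along y, 12 mm thick from z = 0 (inner face) to z = +12 mm (outer face, on top when shut).
- lid_hole (a point): Centre of the pin hole in the lid, at the outer face (top when shut), 150 mm from the hinge axis: a round through hole 11 mm wide in the 12 mm thick lid. With the lid down it stands over the hole in the base. Axes turn with the lid as those of lid_hinge.
- lid_edge (a point): Middle of the lid's free edge, at half its thickness, 178 mm from the hinge axis. Axes turn with the lid as those of lid_hinge. The lid's window (70 mm along x, 52 mm along y) is centred 87 mm from the hinge at y = +14 mm; beside it, at y = -21.5 mm, a black spring housing 38 x 20 mm stands 12 mm out of the outer face.
- contact_block: Black sprung contact block, 30 mm by 12 mm, in the lid's inner face at 82 mm from the hinge and y = -21.5 mm. It stands out of the inner face by 4 mm when free and can be pushed in (spring 4.5 N at first touch, 10.5 N with the lid fully shut on a module).
- module: Processor module: green board in a black carrier frame, together 46 mm (its x) by 64 mm (its y) by 4 mm thick, 0.09 kg; a silver finned heat sink 30 x 30 mm stands 20 mm above the board, centred at y = +13 mm, strong enough to grip; gold pads near the -y end. Origin: centre of the underside, z up. Lies flat, heat sink up. Loaded in the nest, its axes point as the jig's.
- sink_top (a point): Centre of the top of the module's heat sink: 13 mm along the module's +y from its middle, 24 mm above its underside. Axes as the module's.
- pin: Steel tooling pin, upright in its stand: round shank 8 mm wide, 40 mm long, its foot tapered to 4 mm over the last 6 mm, under a round ribbed knob 18 mm wide and 30 mm high; 70 mm over all, 0.06 kg. Origin: tip of the foot, z up along the shank. Fully home, the knob's underside rests on the lid and the tip is 28 mm below the base's top.
- pin_top (a point): Centre of the top of the pin's knob, 70 mm above the tip.
- stand: Fixed wooden block 50 x 50 x 50 mm with an 11 mm wide, 44 mm deep hole in which the pin stands; the pin's knob rests on its top, the tip 10 mm above the bench. Origin: centre of its underside.
- expansion_card: Bystander: computer expansion card lying flat, 100 x 170 mm, with a steel bracket at one end. Origin: centre of its underside.
- hard_drive: Bystander: metal hard drive, 102 x 147 x 26 mm. Origin: centre of its underside.
- cooler: Bystander: finned cooler with a fan on top, 70 x 70 x 46 mm. Origin: centre of its underside.
- screwdriver: Bystander: screwdriver lying on the bench near the robot.
Not all that is in view belongs to the job. Leave any orange look-alike of the module alone.

How it is judged:
By the outcome, as a careful person would: the job done as asked, in the order asked, and still so for the second after the job is handed in, while the arm keeps its last pose, push and grip.
It also fails if it takes over 58 s, if anything falls off the work surface, if the arm or the gripper's body presses on something with over 40 N, if the wrist force passes 120 N, or if a joint passes its speed limit or range.

## Working session

There is one attempt and no reset: what is moved stays moved. The work goes in short steps, Python scripts to look and compute and a tool call to move; the robot and the scene stay as the last step left them, time stands still between calls to the robot, and variables do not carry over. Pictures are saved under pics/ and viewed, and the job is handed in when it is done.

Besides the shell and the picture viewer there is one more tool, called after "Call:" as a command line: name --pt "numbers of a row" for each row, then --argument value for the rest. play_rows: Moves the arm, as the interface text tells. Its arguments: {"type":"object","properties":{"steps":{"type":"array"},"newtons":{"type":"number"}},"required":["steps"]}

```bash
ls; mkdir -p pics
python3 - <<'E'
from bench import robot
import cv2,numpy as np
np.set_printoptions(precision=4,suppress=True)
o=robot.get_obs(); print(o)
for n in ["scene","top","wrist"]:
    im=robot.snapshot(n); cv2.imwrite(f"pics/{n}0.png",im[:,:,::-1]); print(n,robot.get_calibration(n))
E
```

```text
pics
{'clock': 0.0, 'joints': array([-1.159 ,  0.1264, -0.0406,  1.4054,  0.    ,  1.5708]), 'qvel': array([ 0.0011, -0.0005,  0.0009, -0.003 , -0.0011, -0.0021]), 'joint_torque': array([  0.0001, -43.592 ,  35.2919,   0.0176,  -0.0002,   0.    ]), 'tool_pos': array([ 0.2099, -0.4807,  0.1943]), 'eef_rot': array([[-0.9164, -0.0006,  0.4002],
       [-0.4002,  0.0015, -0.9164],
       [-0.    , -1.    , -0.0016]]), 'contact_force': array([ 0.463 , -0.1921, -0.3664]), 'ft_torque': array([ 0.0252, -0.0085,  0.0077]), 'width': 0.08560131003891493}
scene {'K': array([[394.6996,   0.    , 276.9836],
       [  0.    , 394.6996, 212.9692],
       [  0.    ,   0.    ,   1.    ]]), 'rvec': array([ 2.0859,  0.9783, -0.4387]), 'tvec': array([-0.3722, -0.2598,  1.4497])}
top {'K': array([[465.6838,   0.    , 283.9   ],
       [  0.    , 465.6838, 203.8272],
       [  0.    ,   0.    ,   1.    ]]), 'rvec': array([ 2.2085, -2.1808,  0.0743]), 'tvec': array([-0.0193,  0.5862,  1.4413])}
wrist {'K': array([[289.3314,   0.    , 274.9236],
       [  0.    , 289.3314, 208.4868],
       [  0.    ,   0.    ,   1.    ]]), 'hand_eye': array([[-0.0001,  0.9538,  0.3003, -0.0769],
       [ 0.0003, -0.3003,  0.9538, -0.1794],
       [ 1.    ,  0.0002, -0.0003,  0.0015],
       [ 0.    ,  0.    ,  0.    ,  1.    ]])}
```

View pics/scene0.png

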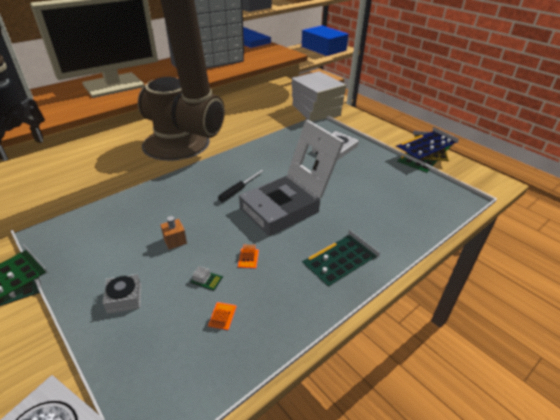

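View pics/top0.png

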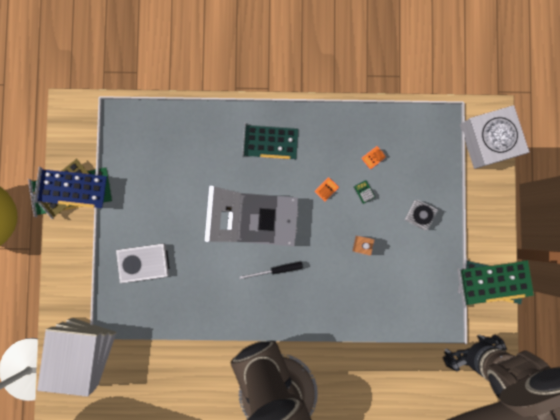

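View pics/wrist0.png

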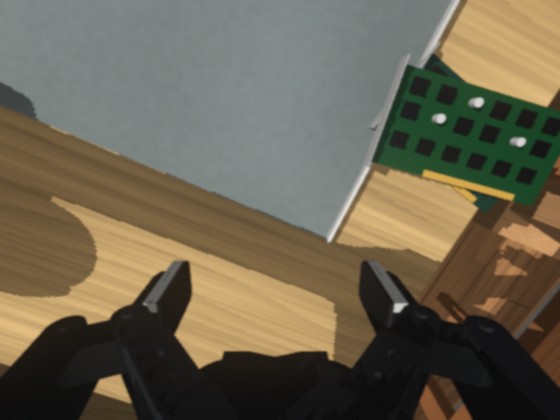

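```bash
cat > h.py <<'E'
import cv2,numpy as np
np.set_printoptions(precision=4,suppress=True)
def cam(robot,n,obs=None):
    c=robot.get_calibration(n)
    if n!="wrist":
        R=cv2.Rodrigues(np.array(c["rvec"],float))[0]; t=np.array(c["tvec"],float).ravel()
        return c["K"],R,t
    H=np.array(c["hand_eye"]); T=np.eye(4); T[:3,:3]=obs["eef_rot"]; T[:3,3]=obs["tool_pos"]
    W=np.linalg.inv(T@H); return c["K"],W[:3,:3],W[:3,3]
def proj(C,X):
    K,R,t=C; p=(R@np.atleast_2d(X).T).T+t; p=p@np.array(K).T; return p[:,:2]/p[:,2:]
def ray(C,uv):
    K,R,t=C; d=R.T@np.linalg.inv(K)@np.array([uv[0],uv[1],1.]); return -R.T@t,d/np.linalg.norm(d)
def onz(C,uv,z):
    o,d=ray(C,uv); return o+d*(z-o[2])/d[2]
def tri(obs):  # list of (C,uv)
    A=np.zeros((3,3));b=np.zeros(3)
    rs=[ray(C,uv) for C,uv in obs]
    for o,d in rs:
        M=np.eye(3)-np.outer(d,d);A+=M;b+=M@o
    X=np.linalg.solve(A,b)
    return X,[float(np.linalg.norm((np.eye(3)-np.outer(d,d))@(X-o))) for o,d in rs]
def crop(im,x0,y0,x1,y1,s,name):
    cv2.imwrite(name,cv2.resize(im[y0:y1,x0:x1],None,fx=s,fy=s,interpolation=cv2.INTER_CUBIC))
E
python3 - <<'E'
from h import *
from bench import robot
t=cv2.imread("pics/top0.png");s=cv2.imread("pics/scene0.png")
crop(t,195,170,315,260,6,"pics/c1.png");crop(t,310,140,410,260,5,"pics/c2.png")
crop(s,220,110,350,240,4.6,"pics/c3.png");crop(s,140,200,270,330,4.6,"pics/c4.png")
C=cam(robot,"top")
for n,uv,z in [("mod",(365,191),.01),("pin",(367,244),.08),("nest",(266,219),.046),("hole",(290,221),.05)]: print(n,onz(C,uv,z))
E
```

```text
mod [ 0.6307 -0.2677  0.01  ]
pin [ 0.4656 -0.2612  0.08  ]
nest [0.5374 0.0426 0.046 ]
hole [ 0.5321 -0.031   0.05  ]
```

View pics/c1.png

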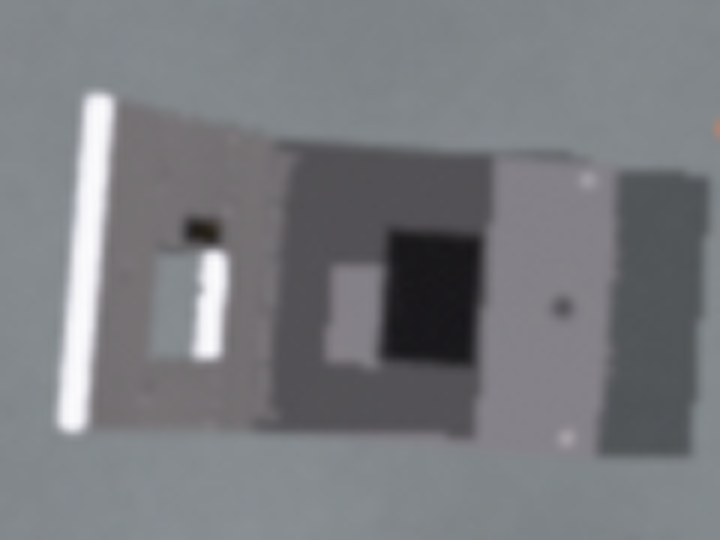

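View pics/c2.png

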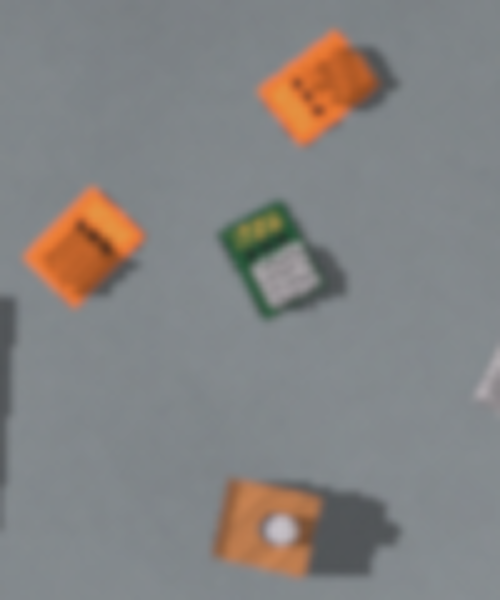

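View pics/c3.png

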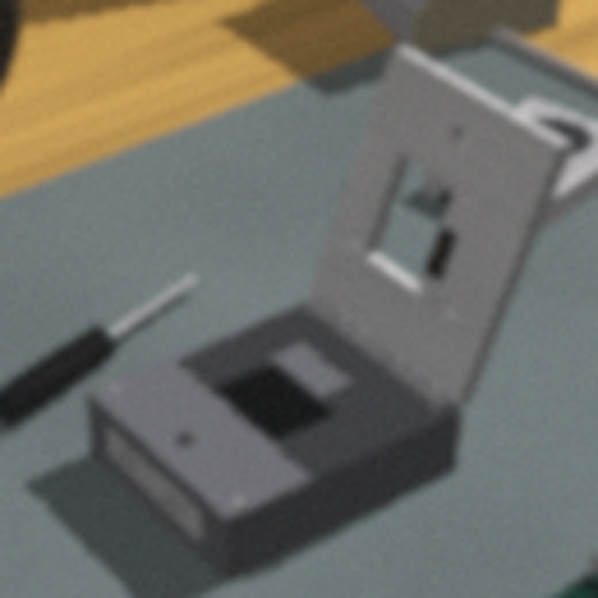

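View pics/c4.png

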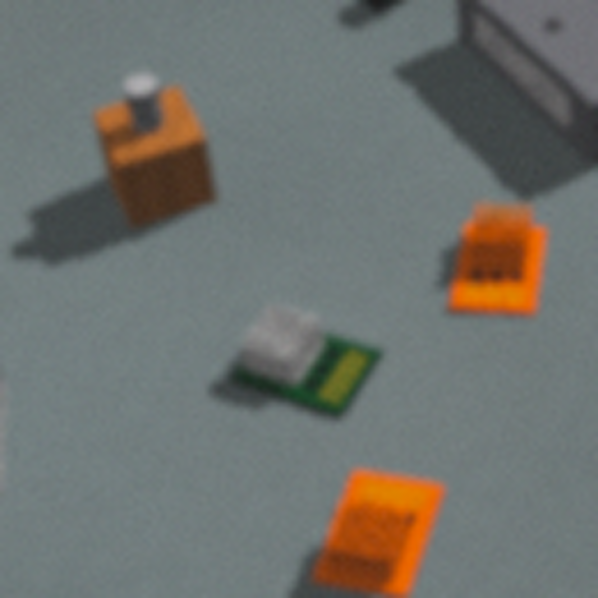

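```bash
cat >> h.py <<'E'
from scipy.spatial.transform import Rotation as Ro
def Rdown(yaw):  # tool x horizontal at angle yaw (deg), y down
    c,s=np.cos(np.radians(yaw)),np.sin(np.radians(yaw))
    x=np.array([c,s,0]);y=np.array([0,0,-1.]);return np.stack([x,y,np.cross(x,y)],1)
def row(o,pos,R):
    R0=np.array(o["eef_rot"]);rv=Ro.from_matrix(R0.T@R).as_rotvec()/(np.pi/2)
    d=R0.T@(np.array(pos)-o["tool_pos"])/0.15
    return np.round(np.r_[rv,d],4)
def snap(robot,n,name):
    o=robot.get_obs(); im=robot.snapshot(n); cv2.imwrite(name,im[:,:,::-1]); 
    return o,im[:,:,::-1]
E
python3 - <<'E'
from h import *
from bench import robot
T=cam(robot,"top");S=cam(robot,"scene")
print(tri([(T,(367.4,195)),(S,(203,272.8))]))
print(tri([(T,(310+281/5,140+530/5)),(S,(140+142/4.6,200+82/4.6))]))
o=robot.get_obs()
print(row(o,[.615,-.275,.17],Rdown(29)))
E
```

```text
(array([ 0.6191, -0.271 ,  0.0186]), [0.0031499927872083934, 0.0031499927872083947])
(array([ 0.4604, -0.2577,  0.0789]), [0.0015462494877461674, 0.0015462494877463721])
[ 0.      1.9399  0.0011 -3.0235  0.1638 -0.1764]
```

Call:
play_rows --pt "0 -0.12 0 -0.4 0 0 1" --pt "0 -0.24 0 -0.8 0 0 1" --pt "0 -0.35 0 -1 0 0 1"

```text
clock: 0.52
tool_pos: [0.3494, -0.4194, 0.194]
eef_rot: [[-0.566, -0.001, 0.825], [-0.825, 0.002, -0.566], [-0.001, -1.0, -0.002]]
contact_force: [-0.5, -0.1, 0.2]
width: 0.0852
```

Run:
```python
from h import *
from bench import robot
o=robot.get_obs()
print(o["joints"],o["tool_pos"],o["clock"],o["contact_force"])
print(row(o,[.615,-.275,.17],Rdown(29)))
```

```text
[-0.8766  0.1674  0.0067  1.412   0.0007  1.2956] [ 0.3494 -0.4194  0.194 ] 0.525 [-0.482  -0.0893  0.2488]
[-0.0007 -1.7051 -0.0016 -1.7955  0.1609  0.9152]
```

Call:
play_rows --pt "0 -0.12 0 -0.3 0 0.16 1" --pt "0 -0.24 0 -0.6 0 0.32 1" --pt "0 -0.36 0 -0.9 0 0.46 1" --pt "0 -0.48 0 -1 0 0.6 1" --pt "0 -0.6 0 -1 0 0.6 1" --pt "0 -0.72 0 -1 0 0.6 1" --pt "0 -0.83 0 -1 0 0.6 1"

```text
clock: 1.4
tool_pos: [0.5085, -0.3464, 0.1935]
eef_rot: [[0.651, -0.002, 0.759], [-0.759, 0.002, 0.651], [-0.003, -1.0, 0.0]]
contact_force: [0.3, 0.3, 1.5]
width: 0.0852
```

Run:
```python
from h import *
from bench import robot
o=robot.get_obs()
print(o["joints"],o["tool_pos"],o["clock"],o["contact_force"])
print(row(o,[.615,-.275,.17],Rdown(29)))
```

```text
[-0.5986  0.3036  0.1786  1.4484  0.0011  0.2633] [ 0.5085 -0.3464  0.1935] 1.4 [0.3479 0.3466 1.4632]
[-0.0015 -0.871  -0.0013  0.101   0.1568  0.8488]
```

Call:
play_rows --pt "0 -0.12 0 0.05 0.05 0.3 1" --pt "0 -0.24 0 0.1 0.1 0.6 1" --pt "0 -0.36 0 0.1 0.16 0.85 1" --pt "0 -0.48 0 0.1 0.16 0.85 1" --pt "0 -0.6 0 0.1 0.16 0.85 1" --pt "0 -0.72 0 0.1 0.16 0.85 1" --pt "0 -0.83 0 0.1 0.16 0.85 1" --pt "0 -0.87 0 0.1 0.16 0.85 1"

```text
clock: 2.4
tool_pos: [0.6149, -0.2747, 0.169]
eef_rot: [[0.874, -0.002, -0.486], [0.486, 0.003, 0.874], [-0.001, -1.0, 0.004]]
contact_force: [-0.4, -0.5, -0.3]
width: 0.0857
```

Run:
```python
from h import *
from bench import robot
o,im=snap(robot,"wrist","pics/w1.png")
np.save("o1.npy",o,allow_pickle=True)
print(o["joints"],o["tool_pos"],o["clock"],o["contact_force"])
print(proj(cam(robot,"wrist",o),[[.619,-.271,.024]]))
```

```text
[-0.4209  0.4212  0.291   1.4438  0.0016 -0.9286] [ 0.6149 -0.2747  0.169 ] 2.4 [-0.413  -0.4635 -0.2527]
[[276.7103 192.2012]]
```

View pics/w1.png

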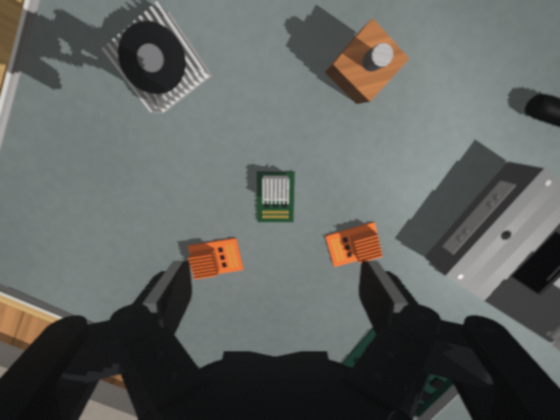

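Run:
```python
from h import *
im=cv2.imread("pics/w1.png")
crop(im,240,160,310,230,8,"pics/w1a.png"); crop(im,320,10,420,110,6,"pics/w1b.png")
```

```text
(no output)
```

View pics/w1a.png

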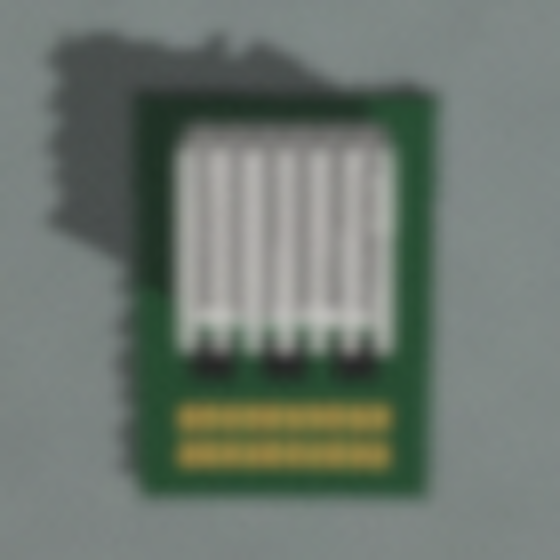

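View pics/w1b.png

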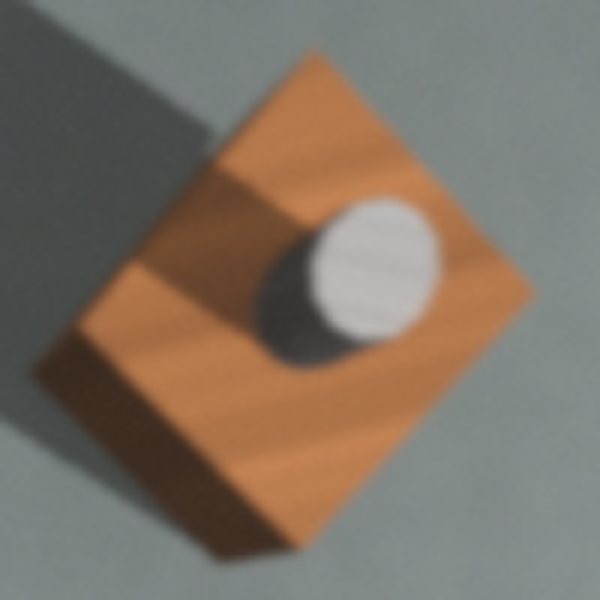

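Run:
```python
from h import *
from bench import robot
o=np.load("o1.npy",allow_pickle=True).item();C=cam(robot,"wrist",o)
f=lambda p,s,x0,y0:((p[0]+.5)/s-.5+x0,(p[1]+.5)/s-.5+y0)
P=[onz(C,f(p,8,240,160),.004) for p in [(136,92),(437,92),(430,497),(140,497)]]
P=np.array(P);print(P,"c",P.mean(0)); print([np.linalg.norm(P[i]-P[(i+1)%4]) for i in range(4)])
y=(P[0]+P[1]-P[2]-P[3])[:2];print("yaw of mod y",np.degrees(np.arctan2(y[1],y[0])), "sink pred",P.mean(0)[:2]+.013*y/np.linalg.norm(y))
Q=np.array([onz(C,f(p,8,240,160),.024) for p in [(178,148),(395,148),(395,350),(178,350)]]);print(Q.mean(0),[np.linalg.norm(Q[i]-Q[(i+1)%4]) for i in range(4)])
T=cam(robot,"top");S=cam(robot,"scene")
pw=f((376,268),6,320,10); print("pin",onz(C,pw,.08),tri([(T,(310+281/5,140+530/5)),(S,(140+142/4.6,200+82/4.6)),(C,pw)]))
```

```text
[[ 0.6123 -0.3022  0.004 ]
 [ 0.5903 -0.2628  0.004 ]
 [ 0.6466 -0.2312  0.004 ]
 [ 0.6689 -0.2714  0.004 ]] c [ 0.6295 -0.2669  0.004 ]
[np.float64(0.045110810201370255), np.float64(0.06453215352043382), np.float64(0.04587443301476406), np.float64(0.06450025258434541)]
yaw of mod y -151.08978925600033 sink pred [ 0.6182 -0.2732]
[ 0.6184 -0.2731  0.024 ] [np.float64(0.030857897903332532), np.float64(0.029937890773236633), np.float64(0.03169531874777454), np.float64(0.02992532635566815)]
pin [ 0.4607 -0.2592  0.08  ] (array([ 0.4603, -0.2581,  0.0786]), [0.001214761846416318, 0.0019155100905274014, 0.0007986444727876972])
```

Run:
```python
from h import *
from bench import robot
o=robot.get_obs()
print(row(o,[.6183,-.2731,.06],Rdown(28.9)),row(o,[.6183,-.2731,.0065],Rdown(28.9)))
```

```text
[-0.0023  0.0027 -0.0005  0.0255  0.7266 -0.0045] [-0.0023  0.0027 -0.0005  0.0257  1.0833 -0.0057]
```

Call:
play_rows --pt "-0.002 0.003 0 0.025 0.35 -0.004 1" --pt "-0.002 0.003 0 0.025 0.65 -0.005 1" --pt "-0.002 0.003 0 0.025 0.85 -0.005 1" --pt "-0.002 0.003 0 0.025 1 -0.006 0.8" --pt "-0.002 0.003 0 0.025 1 -0.006 0.8"

```text
clock: 3.08
tool_pos: [0.6165, -0.2724, 0.0165]
eef_rot: [[0.876, -0.005, -0.482], [0.482, 0.002, 0.876], [-0.004, -1.0, 0.004]]
contact_force: [-0.3, -0.1, -0.2]
width: 0.0685
```

Run:
```python
from h import *
from bench import robot
o,im=snap(robot,"wrist","pics/w2.png")
print(o["joints"],o["tool_pos"],o["clock"],o["contact_force"])
print(row(o,[.6183,-.2731,.0065],Rdown(28.9)))
```

```text
[-0.416   0.4591  0.0114  1.1287 -0.0003 -0.9192] [ 0.6165 -0.2724  0.0165] 3.075 [-0.3416 -0.0506 -0.2366]
[-0.0027 -0.0008 -0.0023  0.0086  0.0664 -0.0098]
```

View pics/w2.png

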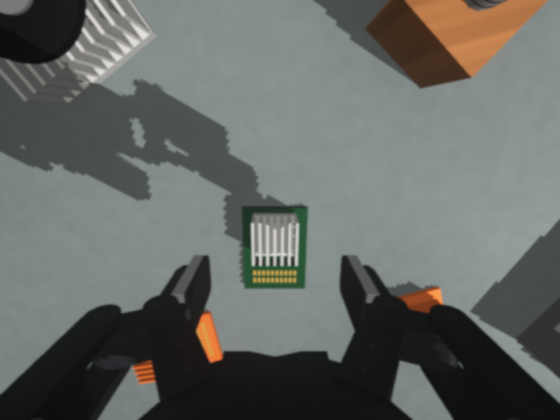

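Run:
```python
from h import *
from bench import robot
o=robot.get_obs();C=cam(robot,"wrist",o)
R=o["eef_rot"];p=o["tool_pos"]
for d in [0,-.01,-.019,-.03]: print(d,proj(C,[p+R@np.array([0,d,0]),p+R@np.array([0,d,.035])]).round(0).tolist())
print(proj(C,[[.6183,-.2731,.024],[.6183,-.2731,.004]]))
crop(cv2.imread("pics/w2.png"),180,190,370,330,4,"pics/w2a.png")
```

```text
0 [[277.0, 237.0], [329.0, 237.0]]
-0.01 [[277.0, 244.0], [332.0, 244.0]]
-0.019 [[277.0, 250.0], [335.0, 250.0]]
-0.03 [[277.0, 258.0], [339.0, 258.0]]
[[276.4317 241.4852]
 [276.2279 230.1807]]
```

View pics/w2a.png

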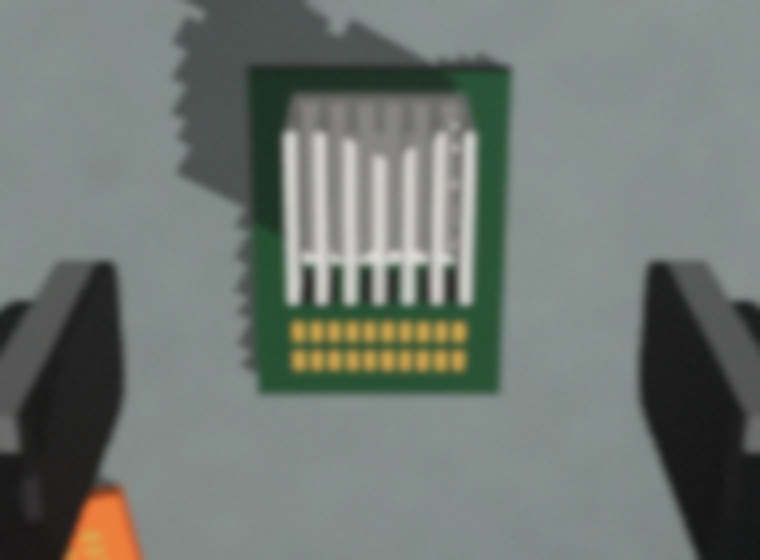

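Run:
```python
from h import *
from bench import robot
o=robot.get_obs();C=cam(robot,"wrist",o);print(o["tool_pos"],o["qvel"],o["clock"])
f=lambda p,s,x0,y0:((p[0]+.5)/s-.5+x0,(p[1]+.5)/s-.5+y0)
P=np.array([onz(C,f(p,4,180,190),.004) for p in [(248,66),(510,68),(500,392),(258,392)]]);print(P.mean(0))
Q=np.array([onz(C,f(p,4,180,190),.024) for p in [(283,131),(475,131),(475,304),(283,304)]]);print(Q.mean(0))
y=(P[0]+P[1]-P[2]-P[3])[:2];y/=np.linalg.norm(y);print("yaw of mod y",np.degrees(np.arctan2(y[1],y[0])), P.mean(0)[:2]+.013*y)
```

```text
[ 0.6176 -0.273   0.0183] [ 0.0014 -0.0209  0.0379  0.0068  0.0012 -0.0047] 3.125
[ 0.6318 -0.2672  0.004 ]
[ 0.6208 -0.2732  0.024 ]
yaw of mod y -151.19199751249204 [ 0.6204 -0.2734]
```

Run:
```python
from h import *
from bench import robot
o=robot.get_obs()
print(row(o,[.620,-.2733,.0065],Rdown(28.9)))
```

```text
[-0.0013 -0.0007 -0.0012  0.0129  0.0788 -0.0098]
```

Call:
play_rows --pt "0 0 0 0.013 0.05 -0.008 0.7" --pt "0 0 0 0.013 0.079 -0.009 0.5" --pt "0 0 0 0.013 0.079 -0.009 0.2" --pt "0 0 0 0.013 0.079 -0.009 0" --pt "0 0 0 0.013 0.079 -0.009 0" --pt "0 0 0 0.013 0.079 -0.009 0" --newtons 60

```text
clock: 3.88
tool_pos: [0.62, -0.2732, 0.0066]
eef_rot: [[0.876, -0.002, -0.482], [0.482, 0.001, 0.876], [-0.002, -1.0, 0.002]]
contact_force: [-0.0, 0.2, -0.1]
width: 0.0002
```

Run:
```python
from h import *
from bench import robot
o,im=snap(robot,"wrist","pics/w3.png")
print(o["tool_pos"],o["width"],o["contact_force"],proj(cam(robot,"wrist",o),[o["tool_pos"]]))
```

```text
[ 0.62   -0.2732  0.0066] 0.000206814049194043 [-0.0202  0.1558 -0.1177] [[277.0468 237.3391]]
```

View pics/w3.png

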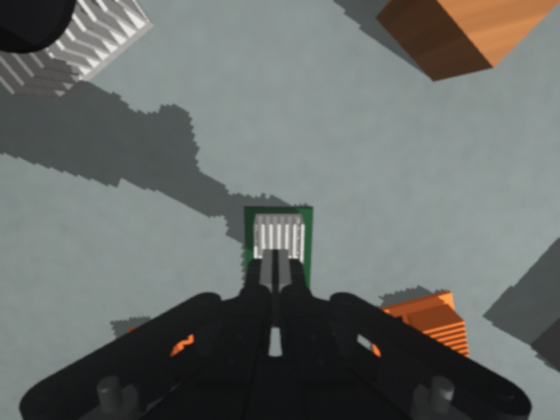

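Run:
```python
from h import *
from bench import robot
o,s=snap(robot,"scene","pics/s3.png");o,t=snap(robot,"top","pics/t3.png")
crop(s,130,150,290,310,4.5,"pics/s3a.png");crop(cv2.imread("pics/w3.png"),220,190,340,310,6,"pics/w3a.png")
print((proj(cam(robot,"scene"),[o["tool_pos"],o["tool_pos"]+[0,0,.019]])-[130,150])*4.5)
```

```text
[[322.0843 570.7221]
 [318.2301 546.7519]]
```

View pics/s3a.png

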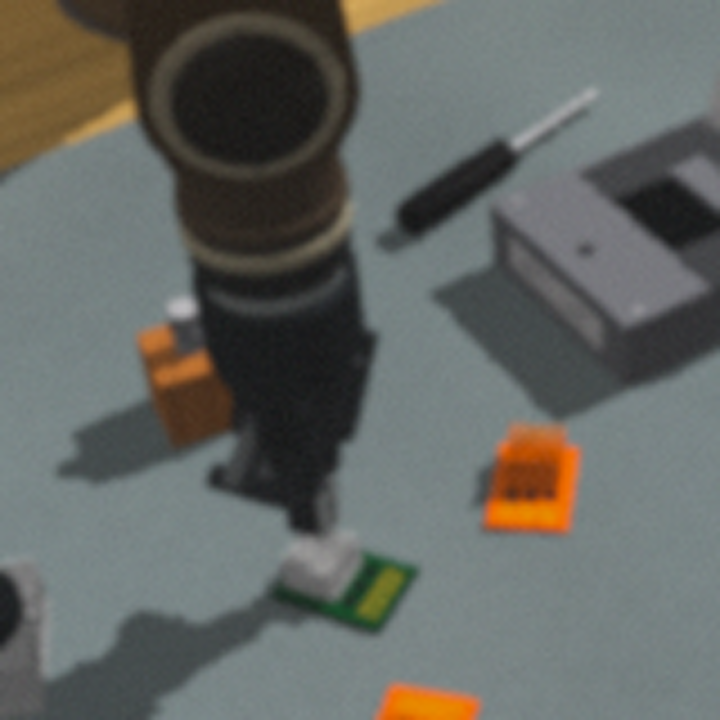

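View pics/w3a.png

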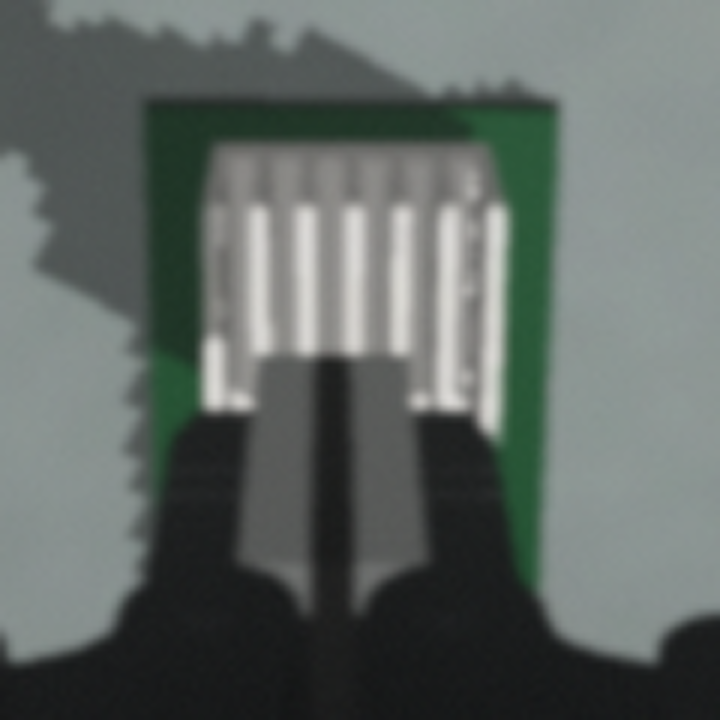

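Run:
```python
from h import *
from bench import robot
o=robot.get_obs();C=cam(robot,"wrist",o);S=cam(robot,"scene");R=o["eef_rot"];p=o["tool_pos"]
for x in(-.011,0,.011):
  for d in (0,.01,.02,.025,.03,.035,.04):
    X=p+R@np.array([x,-d,0]); print(x,d,((proj(C,[X])-[220,190])*6).round(),((proj(S,[X])-[130,150])*4.5).round())
```

```text
-0.011 0 [[343. 192.]] [[304. 565.]]
-0.011 0.01 [[343. 224.]] [[302. 552.]]
-0.011 0.02 [[344. 261.]] [[300. 540.]]
-0.011 0.025 [[344. 281.]] [[299. 533.]]
-0.011 0.03 [[345. 302.]] [[298. 527.]]
-0.011 0.035 [[345. 324.]] [[296. 520.]]
-0.011 0.04 [[346. 348.]] [[295. 514.]]
0 0 [[342. 284.]] [[322. 571.]]
0 0.01 [[343. 321.]] [[320. 558.]]
0 0.02 [[344. 362.]] [[318. 546.]]
0 0.025 [[344. 385.]] [[317. 539.]]
0 0.03 [[345. 408.]] [[316. 533.]]
0 0.035 [[345. 433.]] [[315. 526.]]
0 0.04 [[346. 460.]] [[314. 520.]]
0.011 0 [[342. 373.]] [[340. 577.]]
0.011 0.01 [[343. 414.]] [[339. 564.]]
0.011 0.02 [[343. 460.]] [[337. 552.]]
0.011 0.025 [[344. 484.]] [[336. 545.]]
0.011 0.03 [[344. 510.]] [[335. 539.]]
0.011 0.035 [[345. 538.]] [[334. 532.]]
0.011 0.04 [[345. 567.]] [[333. 526.]]
```

Call:
play_rows --pt "0 0 0 0 0 0 0.8" --pt "0 0 0 0 0 0 0.8" --pt "0 0 0 0 0.06 0 0.8" --pt "0 0 0 0 0.12 0 0.8" --pt "0 0 0 0 0.16 0 0.8" --pt "0 0 0 0 0.16 0 0.8"

```text
clock: 4.78
tool_pos: [0.6193, -0.2729, -0.0185]
eef_rot: [[0.876, -0.004, -0.482], [0.482, 0.001, 0.876], [-0.003, -1.0, 0.003]]
contact_force: [0.8, 0.3, 0.9]
width: 0.0686
```

Run:
```python
from h import *
from bench import robot
o,im=snap(robot,"wrist","pics/w4.png")
print(o["tool_pos"],o["width"],o["contact_force"],o["joints"])
o,s=snap(robot,"scene","pics/s4.png")
a=cv2.resize(s[220:300,160:260],None,fx=6,fy=6,interpolation=cv2.INTER_CUBIC);cv2.imwrite("pics/s4a.png",a);crop(im,190,190,360,310,4,"pics/w4a.png")
print((proj(cam(robot,"scene"),[o["tool_pos"],o["tool_pos"]+[0,0,.03]])-[160,220])*6)
```

```text
[ 0.6193 -0.2729 -0.0185] 0.06861543159802898 [0.7812 0.2862 0.8742] [-0.4149  0.483  -0.0316  1.0606 -0.0003 -0.9183]
[[255.8074 380.3288]
 [247.8988 331.1395]]
```

View pics/s4a.png

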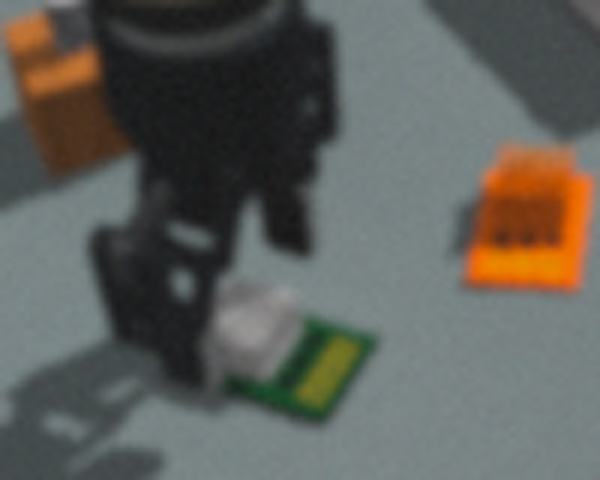

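View pics/w4a.png

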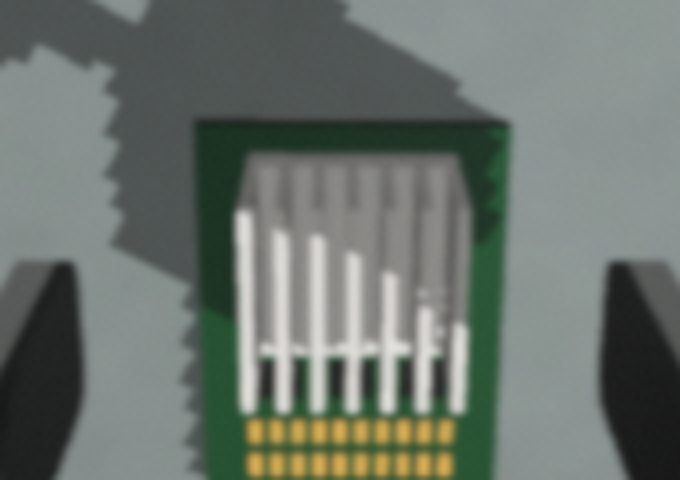

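Run:
```python
from h import *
from bench import robot
o=robot.get_obs();C=cam(robot,"wrist",o);print(o["tool_pos"],o["clock"])
f=lambda p,s,x0,y0:((p[0]+.5)/s-.5+x0,(p[1]+.5)/s-.5+y0)
Q=np.array([onz(C,f(p,4,190,190),.024) for p in [(235,209),(470,209),(468,413),(236,413)]]);c=Q.mean(0);print(c, [np.linalg.norm(Q[i]-Q[(i+1)%4]) for i in range(4)])
print("in tool:",o["eef_rot"].T@(c-o["tool_pos"]))
print(row(o,[.620,-.2733,-.028],Rdown(28.9)))
```

```text
[ 0.6199 -0.2732 -0.0176] 4.875
[ 0.62   -0.2731  0.024 ] [np.float64(0.03044250761273363), np.float64(0.030458458756845875), np.float64(0.03186759782241073), np.float64(0.030438703216075304)]
in tool: [ 0.     -0.0416  0.    ]
[-0.0013 -0.0007 -0.0013  0.0005  0.0695 -0.0014]
```

Call:
play_rows --pt "0 0 0 0 0.04 0 0.7" --pt "0 0 0 0 0.07 0 0.55" --pt "0 0 0 0 0.07 0 0.2" --pt "0 0 0 0 0.07 0 0" --pt "0 0 0 0 0.07 0 0" --newtons 60

```text
clock: 5.5
tool_pos: [0.6198, -0.2731, -0.0282]
eef_rot: [[0.876, -0.003, -0.482], [0.482, 0.001, 0.876], [-0.002, -1.0, 0.002]]
contact_force: [0.5, 0.4, -1.6]
width: 0.0285
```

Run:
```python
from h import *
from bench import robot
o,im=snap(robot,"wrist","pics/w5.png")
print(o["tool_pos"],o["width"],o["contact_force"],o["joints"])
crop(im,200,190,360,310,4,"pics/w5a.png")
```

```text
[ 0.6198 -0.2731 -0.0282] 0.028454943643974273 [ 0.4888  0.353  -1.575 ] [-0.4149  0.4892 -0.0442  1.0404 -0.0003 -0.9183]
```

View pics/w5a.png

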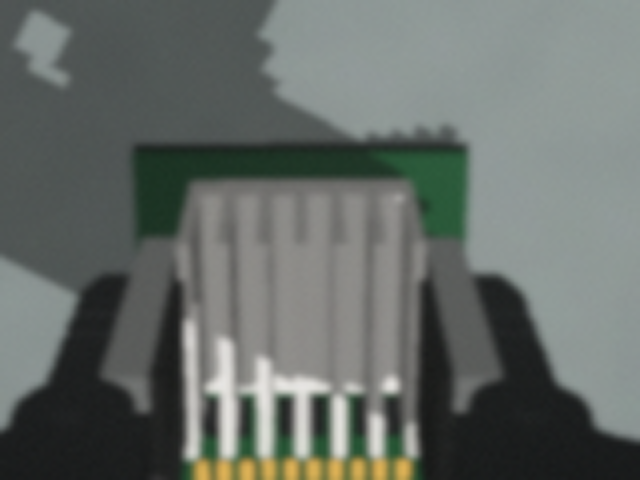

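Call:
play_rows --pt "0 0 0 0 -0.25 0 0" --pt "0 0 0 0 -0.6 0 0" --pt "0 0 0 0 -0.95 0 0" --pt "0 0.1 0 0 -1 0.3 0" --pt "0 0.2 0 0 -1 0.65 0" --pt "0 0.3 0 0 -1 1 0" --pt "0 0.36 0 0 -1 1 0"

```text
clock: 6.42
tool_pos: [0.5459, -0.1391, 0.1226]
eef_rot: [[0.998, -0.003, 0.063], [-0.063, 0.002, 0.998], [-0.004, -1.0, 0.001]]
contact_force: [0.1, -0.6, -1.2]
width: 0.0282
```

Run:
```python
from h import *
from bench import robot
o=robot.get_obs()
print(o["tool_pos"],o["width"],o["contact_force"],o["joints"])
print(row(o,[.6,0.0,.19],Rdown(-3.4)))
```

```text
[ 0.5459 -0.1391  0.1226] 0.028231810506747806 [ 0.0666 -0.5522 -1.2038] [-0.2499  0.2102 -0.0974  1.267   0.0007 -0.1873]
[-0.0009 -0.0021 -0.0023  0.3004 -0.4488  0.9486]
```

Call:
play_rows --pt "0 0 0 0.1 -0.15 0.3 0" --pt "0 0 0 0.2 -0.3 0.65 0" --pt "0 0 0 0.3 -0.45 0.95 0" --pt "0 0 0 0.3 -0.45 0.95 0"

```text
clock: 6.92
tool_pos: [0.6017, 0.0031, 0.1918]
eef_rot: [[0.998, -0.0, 0.058], [-0.058, 0.002, 0.998], [-0.0, -1.0, 0.002]]
contact_force: [0.9, -0.1, -0.5]
width: 0.0287
```

Run:
```python
from h import *
from bench import robot
o,im=snap(robot,"wrist","pics/w6.png")
np.save("o6.npy",o,allow_pickle=True)
print(o["tool_pos"],o["width"],o["contact_force"],o["qvel"])
```

```text
[0.6017 0.0031 0.1918] 0.028747439123116406 [ 0.904  -0.0953 -0.4671] [-0.0523 -0.005  -0.0624 -0.0128 -0.0244 -0.0241]
```

View pics/w6.png

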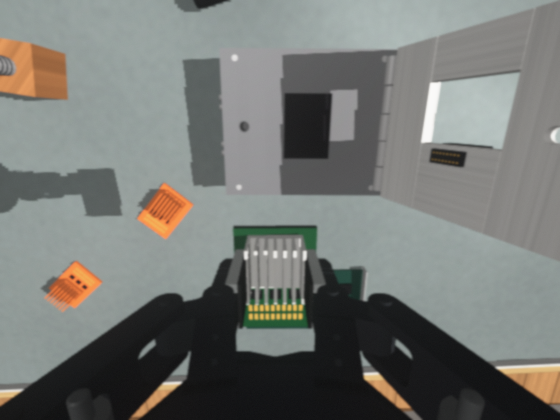

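Run:
```python
from h import *
im=cv2.imread("pics/w6.png")
crop(im,210,40,340,200,5,"pics/w6a.png")
crop(im,215,200,335,340,5,"pics/w6b.png")
```

```text
(no output)
```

View pics/w6a.png

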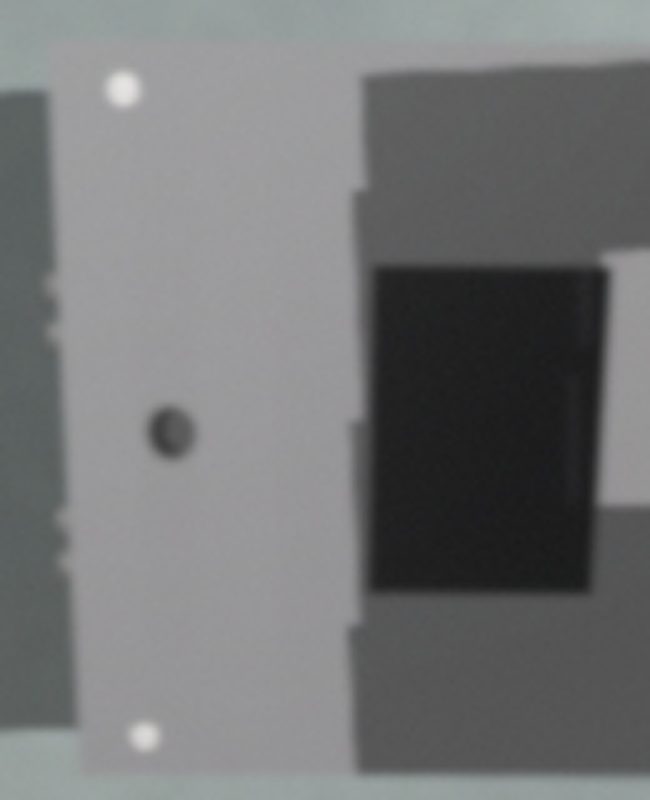

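View pics/w6b.png

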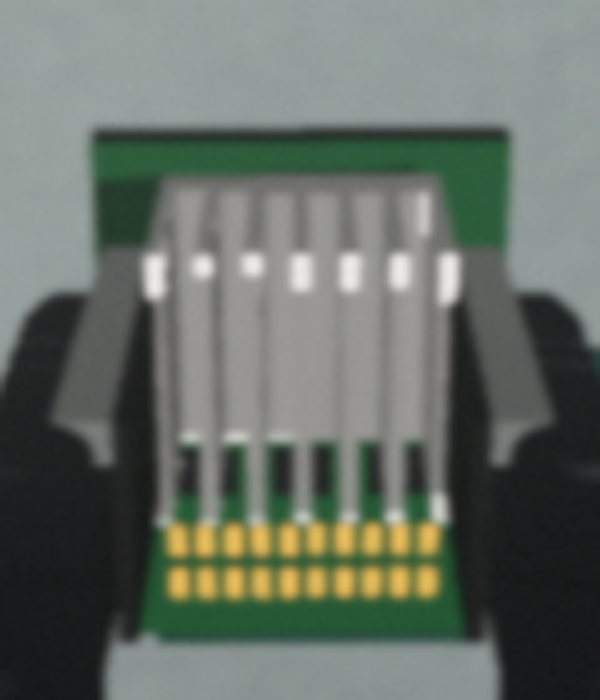

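Run:
```python
from h import *
from bench import robot
o=np.load("o6.npy",allow_pickle=True).item();C=cam(robot,"wrist",o)
f=lambda p,s,x0,y0:((p[0]+.5)/s-.5+x0,(p[1]+.5)/s-.5+y0)
N=np.array([onz(C,f(p,5,210,40),.05) for p in [(375,266),(608,268),(592,592),(370,590)]])
h=onz(C,f((171,432),5,210,40),.05);s1=onz(C,f((123,89),5,210,40),.05);s2=onz(C,f((145,737),5,210,40),.05)
print("nest",N,N.mean(0),[np.linalg.norm(N[i]-N[(i+1)%4]) for i in range(4)])
print("hole",h,"dist",np.linalg.norm(h-N.mean(0)),s1,s2,(s1+s2)/2)
jx=(N.mean(0)-h)[:2];print("jig x yaw by hole",np.degrees(np.arctan2(jx[1],jx[0])))
v=(s1-s2);print("jig y yaw screws",np.degrees(np.arctan2(v[1],v[0]))); v=N[0]+N[1]-N[2]-N[3];print("nest y",np.degrees(np.arctan2(v[1],v[0])))
v=N[1]+N[2]-N[0]-N[3];print("nest x",np.degrees(np.arctan2(v[1],v[0])))
for zz in(.0322,.0302):
  M=np.array([onz(C,f(p,5,215,200),o["tool_pos"][2]+zz) for p in [(92,140),(510,140),(468,638),(142,640)]])
  print([np.linalg.norm(M[i]-M[(i+1)%4]) for i in range(4)]); Mt=(M-o["tool_pos"])@o["eef_rot"];print(Mt,Mt.mean(0))
```

```text
nest [[0.5019 0.018  0.05  ]
 [0.5051 0.0661 0.05  ]
 [0.5716 0.0626 0.05  ]
 [0.5683 0.0137 0.05  ]] [0.5367 0.0401 0.05  ] [np.float64(0.04822298299147912), np.float64(0.0666150098164575), np.float64(0.049000827859982936), np.float64(0.06654197141883604)]
hole [ 0.5324 -0.0271  0.05  ] dist 0.06732389570443036 [ 0.4661 -0.0307  0.05  ] [ 0.5985 -0.039   0.05  ] [ 0.5323 -0.0348  0.05  ]
jig x yaw by hole 86.27465785533904
jig y yaw screws 176.41547581429003
nest y 176.62192350865254
nest x 86.1757023081703
[np.float64(0.045521442681171), np.float64(0.06525921059355463), np.float64(0.03990187911317337), np.float64(0.06556226168162016)]
[[-0.0187 -0.0322 -0.024 ]
 [-0.0187 -0.0321  0.0215]
 [ 0.0465 -0.0322  0.0192]
 [ 0.0468 -0.0323 -0.0207]] [ 0.014  -0.0322 -0.001 ]
[np.float64(0.046139755149245745), np.float64(0.06614561887040389), np.float64(0.04044386170208396), np.float64(0.0664527862661957)]
[[-0.0179 -0.0302 -0.0243]
 [-0.0179 -0.0301  0.0218]
 [ 0.0482 -0.0302  0.0194]
 [ 0.0484 -0.0303 -0.021 ]] [ 0.0152 -0.0302 -0.001 ]
```

Run:
```python
from h import *
from bench import robot
o=robot.get_obs();print(o["tool_pos"])
print(row(o,[.5233,.0419,.1],Rdown(-3.6)),row(o,[.5233,.0419,.034],Rdown(-3.6)))
```

```text
[0.6007 0.0015 0.1906]
[-0.0007  0.0018 -0.0015 -0.5295  0.6056  0.2371] [-0.0007  0.0018 -0.0015 -0.5284  1.0456  0.2366]
```

Call:
play_rows --pt "0 0 0 -0.27 0.1 0.12 0" --pt "0 0 0 -0.53 0.3 0.24 0" --pt "0 0.002 0 -0.53 0.6 0.237 0" --pt "0 0.002 0 -0.53 0.85 0.237 0" --pt "0 0.002 0 -0.529 1 0.237 0" --pt "0 0.002 0 -0.529 1 0.237 0"

```text
clock: 7.72
tool_pos: [0.5207, 0.0407, 0.0386]
eef_rot: [[0.998, -0.007, 0.065], [-0.065, 0.001, 0.998], [-0.007, -1.0, 0.0]]
contact_force: [-0.1, -1.0, -1.7]
width: 0.0284
```

Run:
```python
from h import *
from bench import robot
o,im=snap(robot,"wrist","pics/w7.png")
np.save("o7.npy",o,allow_pickle=True)
print(o["tool_pos"],o["width"],o["contact_force"],o["qvel"])
crop(im,190,150,370,310,4.4,"pics/w7a.png")
o,s=snap(robot,"scene","pics/s7.png");crop(s,220,150,340,250,6,"pics/s7a.png")
```

```text
[0.5207 0.0407 0.0386] 0.02840255047033779 [-0.1357 -1.0249 -1.7206] [ 0.0045 -0.0203  0.0624  0.0301  0.0008  0.003 ]
```

View pics/w7a.png

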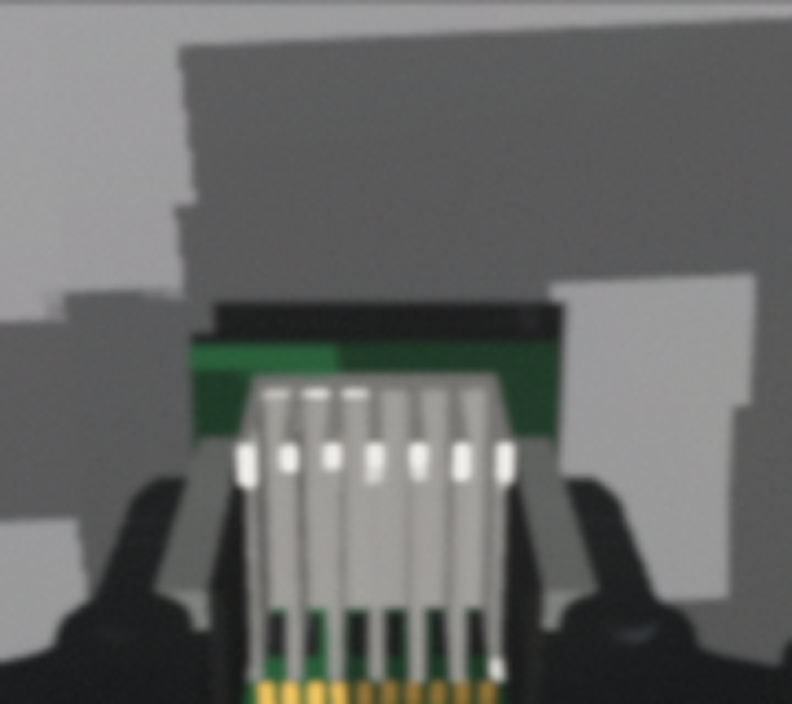

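View pics/s7a.png

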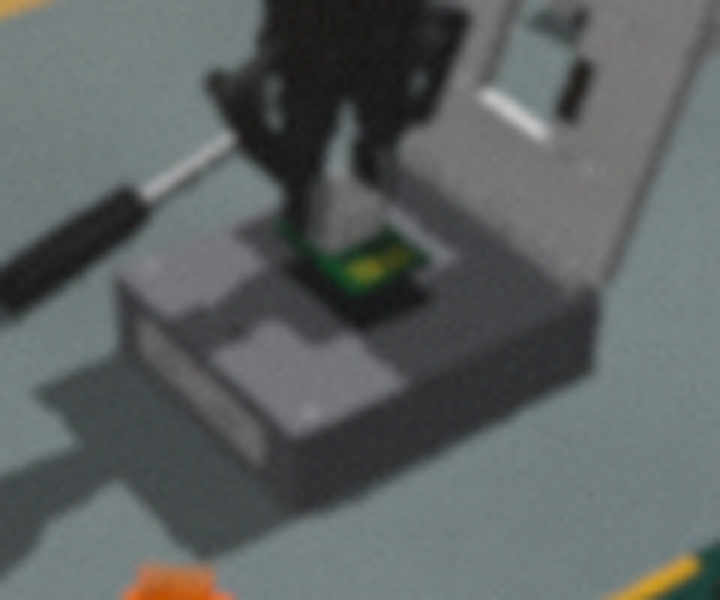

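Run:
```python
from h import *
from bench import robot
o=np.load("o7.npy",allow_pickle=True).item();C=cam(robot,"wrist",o)
f=lambda p:((p[0]+.5)/4.4-.5+190,(p[1]+.5)/4.4-.5+150)
R=o["eef_rot"];t=o["tool_pos"]
N=np.array([onz(C,f(p),.05) for p in [(215,305),(563,305)]]); M=np.array([onz(C,f(p),t[2]+.0322) for p in [(190,342),(562,342)]])
print("nest edge",N,"mod edge",M)
jy=np.array([-np.cos(np.radians(3.6)),np.sin(np.radians(3.6)),0]);jx=np.array([-jy[1]*-1,-jy[0],0])*1
jx=np.array([np.sin(np.radians(3.6)),np.cos(np.radians(3.6)),0])
d=N.mean(0)-M.mean(0); print("along jx",d@jx,"along jy",d@jy, "want jy gap 1.75mm; widths",np.linalg.norm(N[1]-N[0]),np.linalg.norm(M[1]-M[0]))
o=robot.get_obs();print(o["tool_pos"],o["eef_rot"])
```

```text
nest edge [[0.503  0.0181 0.05  ]
 [0.5061 0.0668 0.05  ]] mod edge [[0.5006 0.0178 0.0708]
 [0.5036 0.0638 0.0708]]
along jx 0.0018301452247223653 along jy -0.0023396522118970097 want jy gap 1.75mm; widths 0.048713744673308454 0.04606372935392064
[0.5231 0.0412 0.0412] [[ 0.9979 -0.0024  0.0641]
 [-0.0641  0.0011  0.9979]
 [-0.0025 -1.      0.001 ]]
```

Run:
```python
from h import *
from bench import robot
o=robot.get_obs()
print(row(o,[.5244,.0421,.024],Rdown(-3.6)))
```

```text
[-0.0006 -0.0008 -0.0016  0.0086  0.1148  0.0065]
```

Call:
play_rows --pt "0 0 -0.002 0.009 0.05 0.006 0" --pt "0 0 -0.002 0.009 0.115 0.006 0" --pt "0 0 -0.002 0.009 0.115 0.006 0" --pt "0 0 -0.002 0.009 0.115 0.006 0"

```text
clock: 8.32
tool_pos: [0.5244, 0.0421, 0.024]
eef_rot: [[0.998, 0.001, 0.064], [-0.064, 0.001, 0.998], [0.001, -1.0, 0.001]]
contact_force: [-0.2, -0.5, -1.3]
width: 0.0284
```

Run:
```python
from h import *
from bench import robot
o,im=snap(robot,"wrist","pics/w8.png")
np.save("o8.npy",o,allow_pickle=True)
print(o["tool_pos"],o["contact_force"],o["qvel"],o["clock"])
crop(im,190,150,370,310,4.4,"pics/w8a.png")
```

```text
[0.5244 0.0421 0.024 ] [-0.1782 -0.5115 -1.2629] [ 0.0007 -0.0035  0.0049  0.0014  0.0016 -0.0007] 8.325
```

View pics/w8a.png

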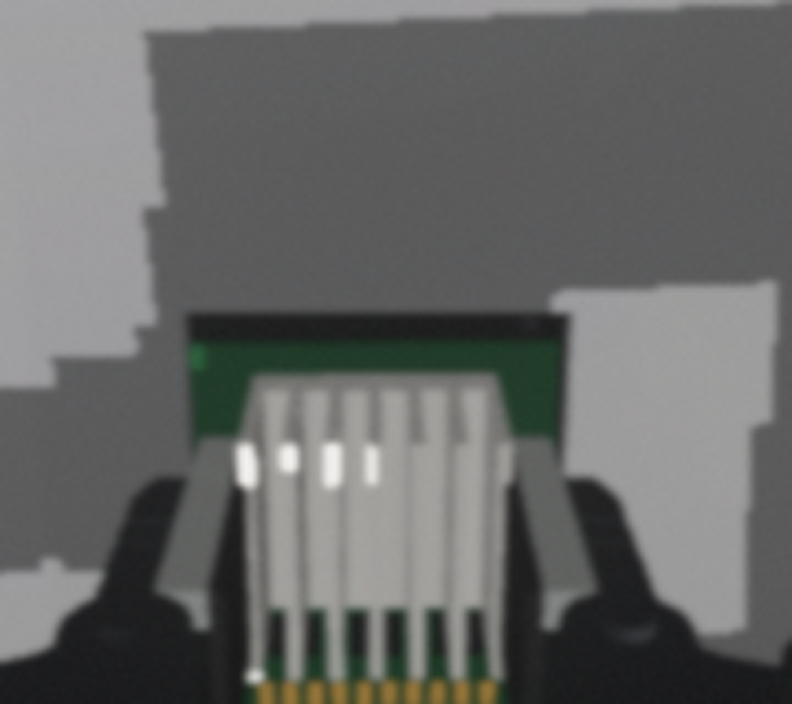

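Run:
```python
from h import *
from bench import robot
o=np.load("o8.npy",allow_pickle=True).item();C=cam(robot,"wrist",o)
f=lambda p:((p[0]+.5)/4.4-.5+190,(p[1]+.5)/4.4-.5+150)
t=o["tool_pos"]
N=np.array([onz(C,f(p),.05) for p in [(188,315),(570,315)]]); M=np.array([onz(C,f(p),t[2]+.0322) for p in [(190,342),(562,342)]])
a=np.radians(3.6);jy=np.array([-np.cos(a),np.sin(a),0]);jx=np.array([np.sin(a),np.cos(a),0])
d=N.mean(0)-M.mean(0); print("jx",d@jx,"jy",d@jy, np.linalg.norm(N[1]-N[0]),np.linalg.norm(M[1]-M[0]))
print(row(o,t+jx*(d@jx)-jy*(.00175-d@jy),Rdown(-3.6)))
```

```text
jx 0.00039452300465535155 jy 0.0012982381433997623 0.048913636247764666 0.046017445142340525
[-0.0006 -0.0007  0.0003  0.003   0.      0.0026]
```

Call:
play_rows --pt "0 0 0 0.003 0.01 0.003 0" --pt "0 0 0 0.003 0.03 0.003 0" --pt "0 0 0 0.003 0.045 0.003 0" --pt "0 0 0 0.003 0.045 0.003 0"

```text
clock: 8.88
tool_pos: [0.5251, 0.0425, 0.0176]
eef_rot: [[0.998, 0.001, 0.064], [-0.064, 0.001, 0.998], [0.001, -1.0, 0.001]]
contact_force: [-0.8, 0.4, 2.1]
width: 0.0288
```

Call:
play_rows --pt "0 0 0 0 0.015 0 0" --pt "0 0 0 0 0.025 0 0" --pt "0 0 0 0 0.025 0 0"

```text
clock: 9.25
tool_pos: [0.5252, 0.0425, 0.0175]
eef_rot: [[0.998, 0.003, 0.064], [-0.064, 0.001, 0.998], [0.003, -1.0, 0.002]]
contact_force: [-11.0, -1.6, 27.7]
width: 0.0284
```

Run:
```python
from h import *
from bench import robot
o,im=snap(robot,"wrist","pics/w9.png")
print(o["tool_pos"],o["contact_force"],o["qvel"],o["clock"])
crop(im,190,150,370,310,4.4,"pics/w9a.png")
```

```text
[0.5252 0.0425 0.0175] [-10.9889  -1.5577  27.738 ] [ 0.0025 -0.001  -0.0006  0.0001  0.0008 -0.0012] 9.25
```

View pics/w9a.png

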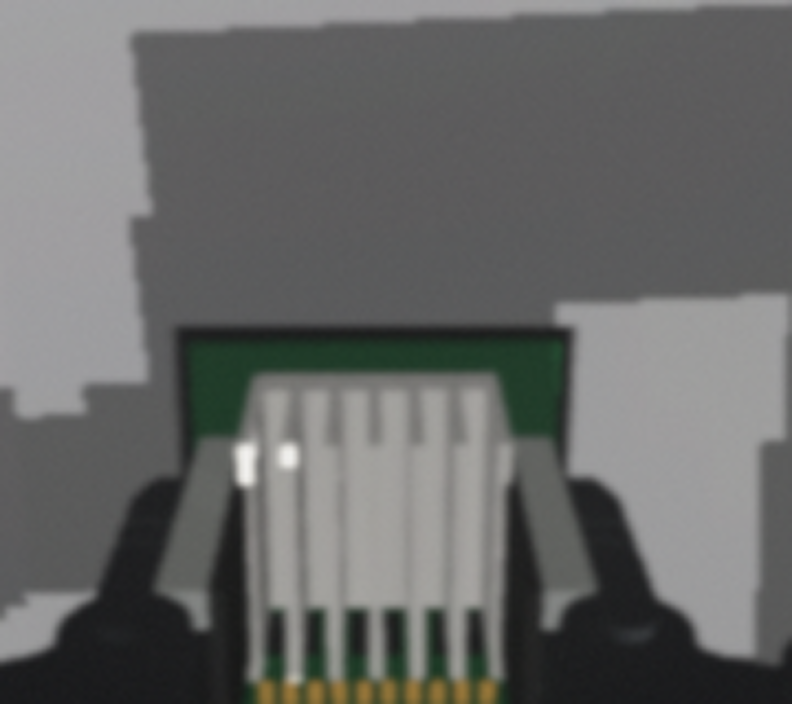

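Call:
play_rows --pt "0 0 0 0 0 0 0" --pt "0 0 0 0 0 0 0.5" --pt "0 0 0 0 0 0 0.6" --pt "0 0 0 0 -0.1 0 0.6" --pt "0 0 0 0 -0.4 0 0.6" --pt "0 0 0 0 -0.7 0 0.6" --pt "0 0 0 0 -0.8 0 0.2" --pt "0 0 0 0 -0.8 0 0"

```text
clock: 10.3
tool_pos: [0.5256, 0.0425, 0.1387]
eef_rot: [[0.998, 0.006, 0.064], [-0.064, 0.001, 0.998], [0.006, -1.0, 0.002]]
contact_force: [0.6, -0.3, -0.9]
width: 0.0155
```

Run:
```python
from h import *
from bench import robot
o,im=snap(robot,"wrist","pics/w10.png")
np.save("o10.npy",o,allow_pickle=True)
print(o["tool_pos"],o["contact_force"],o["qvel"],o["clock"])
```

```text
[0.5256 0.0425 0.1387] [ 0.5554 -0.314  -0.8753] [ 0.0001  0.0218 -0.0527 -0.0226  0.0011 -0.0003] 10.3
```

View pics/w10.png

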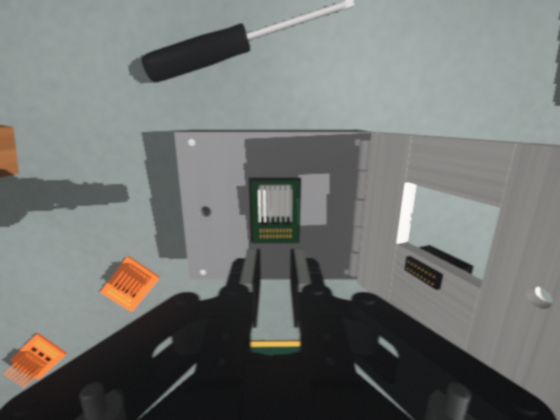

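Run:
```python
from h import *
from bench import robot
T=cam(robot,"top");S=cam(robot,"scene")
X,e=tri([(T,(209.2,213.7)),(S,(324.8,131.7))]);print(X,e)
a=np.radians(3.6);jx=np.array([np.sin(a),np.cos(a),0]);J=np.array([.538,.041,0]);d=X-J;print("jigx",d@jx,"z",X[2])
print("theta",np.arctan2(X[2]-.05,-(d@jx-.082)),np.hypot(X[2]-.05,d@jx-.082))
o=robot.get_obs();print(o["tool_pos"],row(o,[.5256,.0425,.22],Rdown(-3.6)),row(o,[.552,.270,.22],Rdown(-3.6)))
```

```text
[0.5466 0.1933 0.2074] [0.001623381067494139, 0.001623381067494213]
jigx 0.1525712955967429 z 0.20740265503834113
theta 1.9922762871482478 0.17249899586757564
[0.5248 0.0424 0.1372] [-0.001  -0.0008  0.0021  0.0073 -0.5521  0.0019] [-0.001  -0.0008  0.0021  0.0858 -0.5496  1.5267]
```

Call:
play_rows --pt "0 0 0 0 -0.35 0 0" --pt "0 0 0.002 0 -0.6 0.15 0" --pt "0 0 0.002 0.02 -0.65 0.55 0" --pt "0 0 0.002 0.05 -0.65 0.95 0" --pt "0 0 0.002 0.05 -0.65 1 0"

```text
clock: 10.98
tool_pos: [0.541, 0.1945, 0.2321]
eef_rot: [[0.998, -0.003, 0.06], [-0.06, 0.001, 0.998], [-0.003, -1.0, 0.0]]
contact_force: [0.5, -0.5, -0.5]
width: -0.0001
```

Run:
```python
from h import *
from bench import robot
o=robot.get_obs();print(o["tool_pos"],o["contact_force"],o["clock"],o["width"])
print(row(o,[.5515,.2556,.23],Rdown(-3.6)))
print(row(o,[.5515,.2556,.15],Rdown(-3.6)))
```

```text
[0.541  0.1945 0.2321] [ 0.5244 -0.4672 -0.5415] 10.975 -0.0001196079502554526
[-0.0003  0.0019 -0.0022  0.0454  0.0141  0.4106]
[-0.0003  0.0019 -0.0022  0.0473  0.5474  0.4104]
```

Call:
play_rows --pt "0 0 0 0.045 0 0.41 0" --pt "0 0 0 0.045 0.05 0.41 0" --pt "0 0 0 0.045 0.4 0.41 0" --pt "0 0 0 0.045 0.5 0.41 0" --pt "0 0 0 0.045 0.5 0.41 0"

```text
clock: 11.6
tool_pos: [0.5503, 0.2543, 0.1561]
eef_rot: [[0.998, -0.006, 0.061], [-0.061, -0.001, 0.998], [-0.006, -1.0, -0.001]]
contact_force: [0.4, 1.0, 0.4]
width: -0.0003
```

Run:
```python
from h import *
from bench import robot
o,s=snap(robot,"scene","pics/s11.png");print(o["tool_pos"],o["contact_force"],o["clock"],o["width"])
crop(s,220,60,380,220,4,"pics/s11a.png")
o,w=snap(robot,"wrist","pics/w11.png")
```

```text
[0.5503 0.2543 0.1561] [0.4055 1.0339 0.3996] 11.6 -0.00026727720493333653
```

View pics/s11a.png

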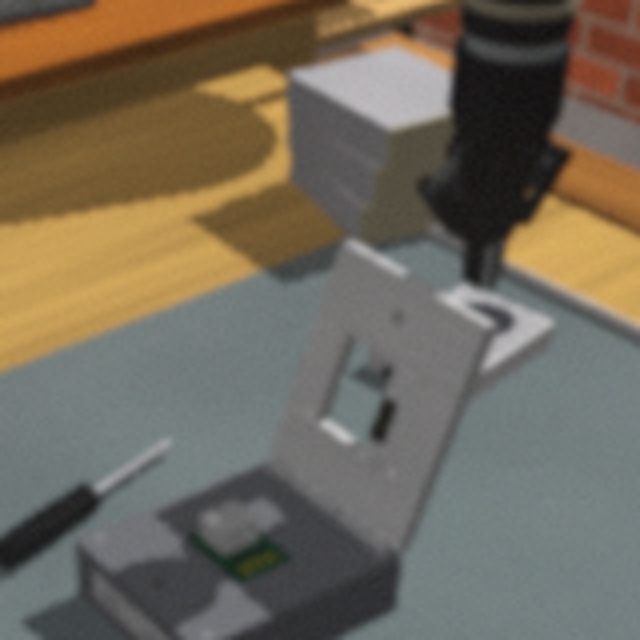

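View pics/w11.png

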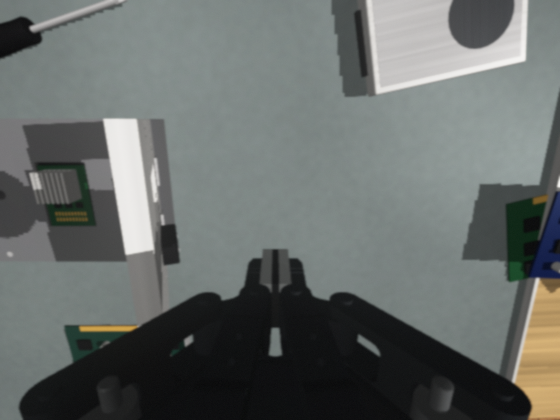

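Call:
play_rows --pt "0 0 0 0 0 -0.2 0" --pt "0 0 0 0 -0.03 -0.34 0" --pt "0 0 0 0 -0.06 -0.48 0" --pt "0 0 0 0 -0.09 -0.62 0" --pt "0 0 0 0 -0.107 -0.72 0" --pt "0 0 0 0 -0.107 -0.85 0" --pt "0 0 0 0 -0.1 -0.98 0"

```text
clock: 12.58
tool_pos: [0.5425, 0.1071, 0.173]
eef_rot: [[0.998, -0.003, 0.061], [-0.061, 0.001, 0.998], [-0.003, -1.0, 0.001]]
contact_force: [0.6, 2.0, -0.3]
width: 0.0003
```

Run:
```python
from h import *
from bench import robot
o,s=snap(robot,"scene","pics/s12.png");print(o["tool_pos"],o["contact_force"],o["clock"],o["width"])
crop(s,220,60,380,220,4,"pics/s12a.png")
```

```text
[0.5425 0.1071 0.173 ] [ 0.5802  1.9527 -0.3147] 12.575 0.0002506153743352799
```

View pics/s12a.png

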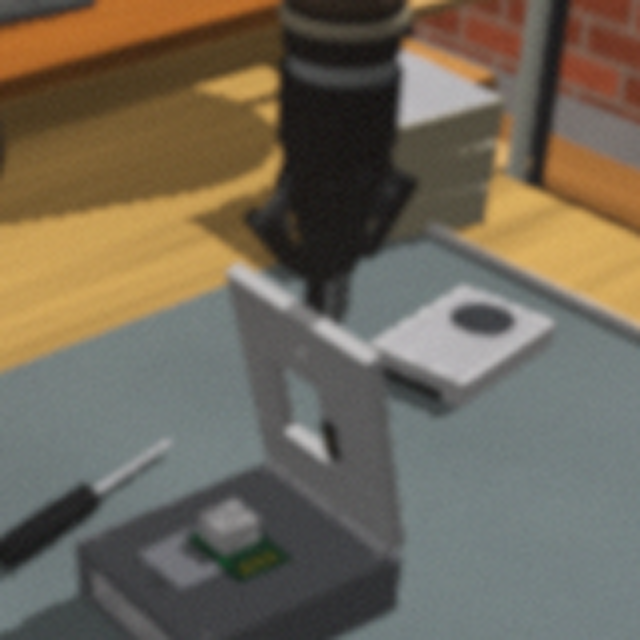

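Call:
play_rows --pt "0 0 0 0 0.03 -0.1 0" --pt "0 0 0 0 0.06 -0.19 0" --pt "0 0 0 0 0.12 -0.32 0" --pt "0 0 0 0 0.2 -0.46 0" --pt "0 0 0 0 0.31 -0.58 0" --pt "0 0 0 0 0.43 -0.68 0" --pt "0 0 0 0 0.5 -0.72 0" --pt "0 0 0 0 0.5 -0.72 0"

```text
clock: 13.62
tool_pos: [0.5343, -0.0033, 0.0968]
eef_rot: [[0.998, -0.006, 0.063], [-0.063, -0.001, 0.998], [-0.005, -1.0, -0.001]]
contact_force: [0.2, 0.3, 0.6]
width: 0.0004
```

Run:
```python
from h import *
from bench import robot
o,s=snap(robot,"scene","pics/s13.png");print(o["tool_pos"],o["contact_force"],o["clock"],o["width"])
crop(s,220,60,380,220,4,"pics/s13a.png")
```

```text
[ 0.5343 -0.0033  0.0968] [0.182  0.2914 0.5733] 13.625 0.0003855173625011843
```

View pics/s13a.png

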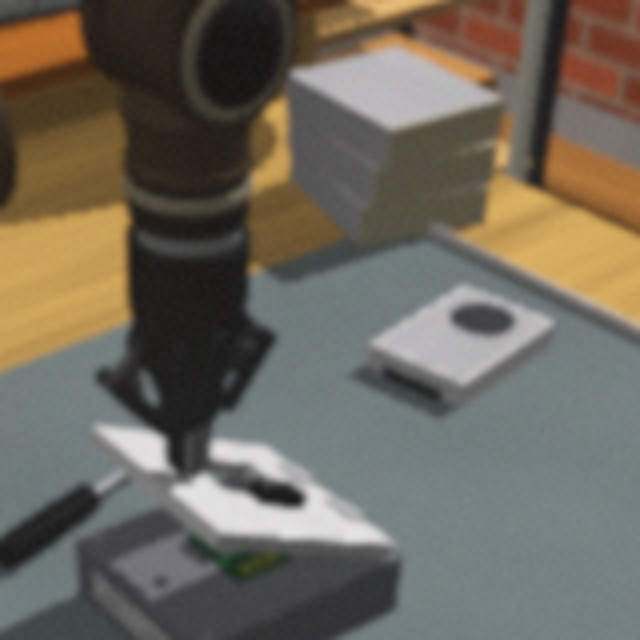

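Call:
play_rows --pt "0 0 0 0 0.1 -0.04 0" --pt "0 0 0 0 0.2 -0.08 0" --pt "0 0 0 0 0.28 -0.1 0" --pt "0 0 0 0 0.35 -0.11 0" --pt "0 0 0 0 0.4 -0.11 0" --pt "0 0 0 0 0.4 -0.11 0"

```text
clock: 14.42
tool_pos: [0.5331, -0.0194, 0.037]
eef_rot: [[0.998, -0.005, 0.063], [-0.063, -0.001, 0.998], [-0.005, -1.0, -0.001]]
contact_force: [0.2, 0.6, -0.6]
width: 0.0
```

Call:
play_rows --pt "0 0 0 0 0.015 0 0" --pt "0 0 0 0 0.03 0 0" --pt "0 0 0 0 0.03 0 0"

```text
clock: 14.8
tool_pos: [0.5335, -0.0194, 0.0328]
eef_rot: [[0.998, -0.005, 0.062], [-0.062, -0.001, 0.998], [-0.004, -1.0, -0.001]]
contact_force: [0.3, -0.5, 0.3]
width: 0.0002
```

Run:
```python
from h import *
from bench import robot
o,s=snap(robot,"scene","pics/s14.png");print(o["tool_pos"],o["contact_force"],o["clock"],o["width"])
crop(s,220,110,350,240,5,"pics/s14a.png")
```

```text
[ 0.5335 -0.0194  0.0328] [ 0.3158 -0.5138  0.2562] 14.8 0.0002222199092915715
```

View pics/s14a.png

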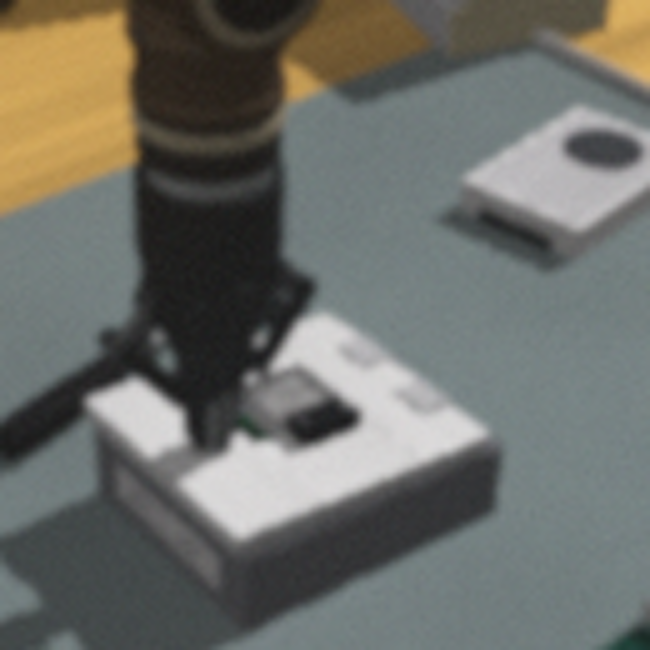

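Call:
play_rows --pt "0 0 0 0 0.013 0 0" --pt "0 0 0 0 0.026 0 0" --pt "0 0 0 0 0.026 0 0"

```text
clock: 15.22
tool_pos: [0.5335, -0.0196, 0.0289]
eef_rot: [[0.998, -0.004, 0.063], [-0.063, -0.001, 0.998], [-0.004, -1.0, -0.001]]
contact_force: [-0.7, -1.3, 2.1]
width: -0.0008
```

Run:
```python
from h import *
from bench import robot
o=robot.get_obs()
print(row(o,[.50,-.145,.16],Rdown(-3.6)))
```

```text
[ 0.0008  0.0001 -0.0028 -0.1741 -0.8725 -0.8497]
```

Call:
play_rows --pt "0 0 0 0 -0.15 0 0" --pt "0 0 0 0 -0.5 -0.05 0" --pt "0 0 0 -0.08 -0.8 -0.3 0.2" --pt "0 0 0 -0.17 -0.87 -0.65 0.5" --pt "0 0 -0.003 -0.17 -0.87 -0.85 0.6" --pt "0 0 -0.003 -0.17 -0.87 -0.85 0.6"

```text
clock: 15.98
tool_pos: [0.5003, -0.1463, 0.1594]
eef_rot: [[0.998, 0.0, 0.066], [-0.066, -0.0, 0.998], [0.0, -1.0, -0.0]]
contact_force: [0.1, 0.3, -0.7]
width: 0.0512
```

Run:
```python
from h import *
from bench import robot
o,w=snap(robot,"wrist","pics/w15.png");np.save("o15.npy",o,allow_pickle=True)
print(o["tool_pos"],o["qvel"],o["clock"],o["width"])
```

```text
[ 0.5003 -0.1463  0.1594] [ 0.0391  0.0011 -0.0076  0.0058  0.0121  0.0186] 15.975 0.05121185678825707
```

View pics/w15.png

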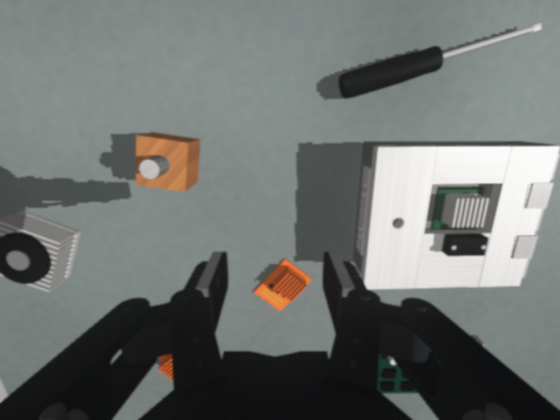

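Run:
```python
from h import *
im=cv2.imread("pics/w15.png")
a=cv2.resize(im[120:210,120:210],None,fx=6,fy=6,interpolation=cv2.INTER_CUBIC);b=cv2.resize(im[200:245,370:460],None,fx=6,fy=6,interpolation=cv2.INTER_CUBIC)
cv2.imwrite("pics/w15a.png",a);cv2.imwrite("pics/w15b.png",b)
```

```text
(no output)
```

View pics/w15a.png

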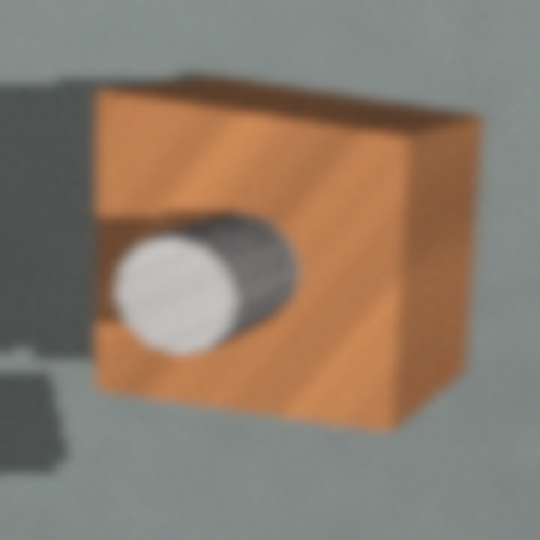

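View pics/w15b.png

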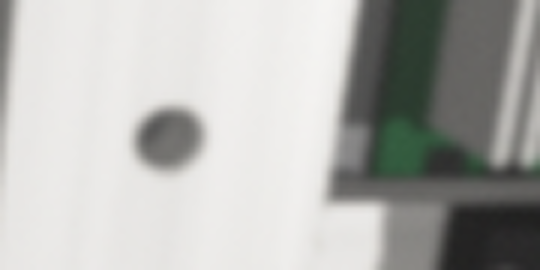

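Run:
```python
from h import *
from bench import robot
o=np.load("o15.npy",allow_pickle=True).item();C=cam(robot,"wrist",o)
o1=np.load("o1.npy",allow_pickle=True).item();C1=cam(robot,"wrist",o1)
T=cam(robot,"top")
f=lambda p,s,x0,y0:((p[0]+.5)/s-.5+x0,(p[1]+.5)/s-.5+y0)
p=f((177,295),6,120,120);print("pin z.08",onz(C,p,.08), tri([(C,p),(C1,f((376,268),6,320,10))]))
h=f((170,138),6,370,200)
for z in(.062,.066): print("lidhole",onz(C,h,z))
o=robot.get_obs();print(o["tool_pos"])
print(row(o,[.4605,-.2592,.12],Rdown(-3.6)),row(o,[.4605,-.2592,.0215],Rdown(-3.6)))
```

```text
pin z.08 [ 0.4608 -0.2583  0.08  ] (array([ 0.461 , -0.2586,  0.0792]), [8.59626566916736e-05, 8.596265669176598e-05])
lidhole [ 0.5344 -0.0243  0.062 ]
lidhole [ 0.5328 -0.026   0.066 ]
[ 0.5003 -0.1453  0.1591]
[-0.     -0.001  -0.0002 -0.2161  0.261  -0.775 ] [-0.     -0.001  -0.0002 -0.2159  0.9177 -0.775 ]
```

Call:
play_rows --pt "0 0 0 -0.07 0 -0.26 0.6" --pt "0 0 0 -0.15 0.05 -0.53 0.6" --pt "0 0 0 -0.213 0.2 -0.77 0.6" --pt "0 0 0 -0.213 0.45 -0.77 0.6" --pt "0 0 0 -0.213 0.45 -0.77 0.6"

```text
clock: 16.65
tool_pos: [0.4591, -0.2564, 0.0886]
eef_rot: [[0.998, -0.006, 0.064], [-0.064, 0.004, 0.998], [-0.006, -1.0, 0.004]]
contact_force: [-0.4, 0.8, 0.7]
width: 0.0508
```

Run:
```python
from h import *
from bench import robot
o,w=snap(robot,"wrist","pics/w16.png");np.save("o16.npy",o,allow_pickle=True)
print(o["tool_pos"],o["qvel"],o["clock"],o["width"])
crop(w,180,150,370,310,4,"pics/w16a.png")
```

```text
[ 0.4591 -0.2564  0.0886] [ 0.0138 -0.0265  0.0732  0.0429 -0.0019 -0.0009] 16.65 0.05077142717223064
```

View pics/w16a.png

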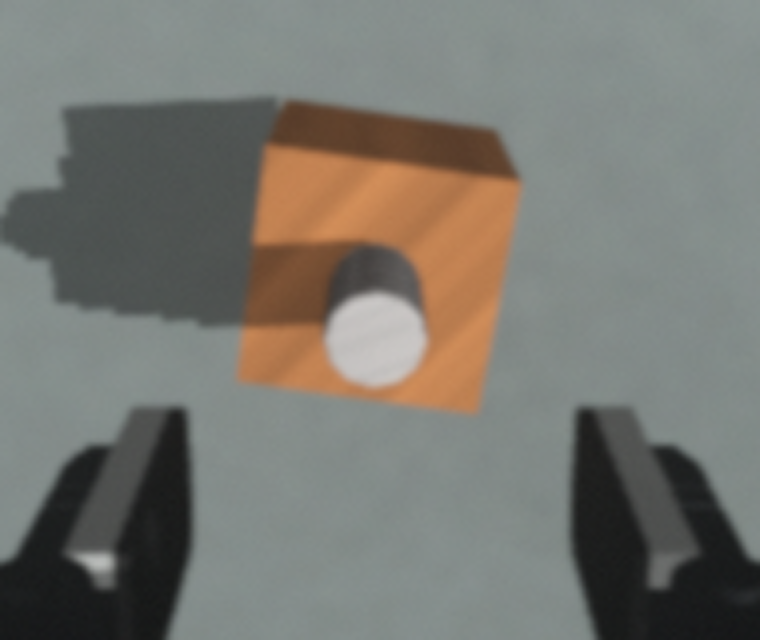

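Run:
```python
from h import *
from bench import robot
o=np.load("o16.npy",allow_pickle=True).item();C=cam(robot,"wrist",o)
print(onz(C,((376+.5)/4-.5+180,(340+.5)/4-.5+150),.08))
o=robot.get_obs();print(o["tool_pos"]); print(row(o,[.4612,-.2586,.0215],Rdown(-3.6)))
```

```text
[ 0.4613 -0.2587  0.08  ]
[ 0.4603 -0.2569  0.0907]
[-0.0013 -0.0003 -0.002   0.0078  0.4612 -0.0116]
```

Call:
play_rows --pt "0 0 -0.002 0.007 0.2 -0.01 0.6" --pt "0 0 -0.002 0.007 0.4 -0.011 0.6" --pt "0 0 -0.002 0.007 0.46 -0.011 0.6" --pt "0 0 -0.002 0.007 0.46 -0.011 0.3" --pt "0 0 -0.002 0.007 0.46 -0.011 0" --pt "0 0 -0.002 0.007 0.46 -0.011 0" --pt "0 0 -0.002 0.007 0.46 -0.011 0" --newtons 60

```text
clock: 17.58
tool_pos: [0.4623, -0.2588, 0.0235]
eef_rot: [[0.998, 0.003, 0.063], [-0.063, 0.001, 0.998], [0.003, -1.0, 0.001]]
contact_force: [-0.2, 2.3, 6.8]
width: 0.016
```

Run:
```python
from h import *
from bench import robot
o,w=snap(robot,"wrist","pics/w17.png");np.save("o17.npy",o,allow_pickle=True)
print(o["tool_pos"],o["contact_force"],o["clock"],o["width"])
crop(w,200,170,360,310,4.5,"pics/w17a.png")
print(row(o,[.4612,-.2586,.13],Rdown(-3.6)),row(o,[.533,-.0255,.13],Rdown(-3.6)))
```

```text
[ 0.4623 -0.2588  0.0235] [-0.1611  2.2637  6.8343] 17.575 0.015956578616095573
[-0.0009 -0.0002  0.0019 -0.0053 -0.71    0.0021] [-0.0009 -0.0002  0.0019  0.3742 -0.7066  1.5832]
```

View pics/w17a.png

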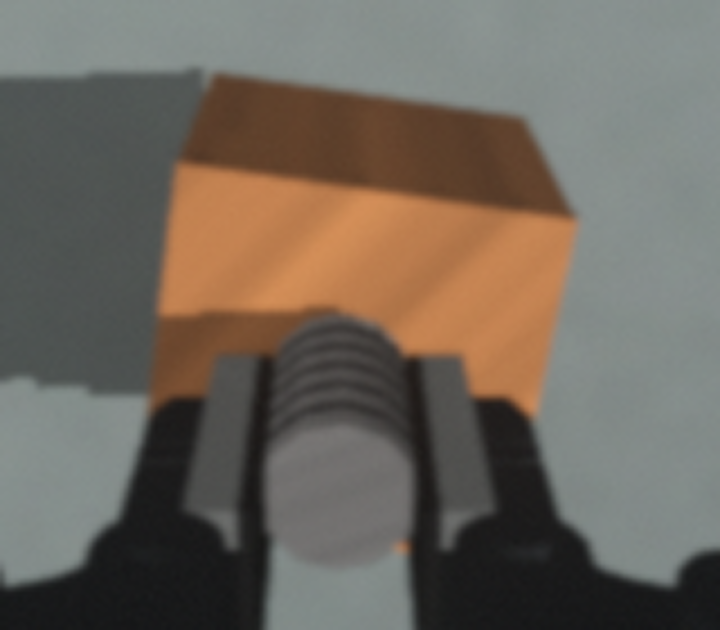

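Call:
play_rows --pt "0 0 0 0 -0.1 0 0" --pt "0 0 0 0 -0.3 0 0" --pt "0 0 0 0 -0.55 0 0" --pt "0 0 0 0.03 -0.7 0.15 0" --pt "0 0 0 0.13 -0.7 0.5 0" --pt "0 0 0 0.22 -0.7 0.85 0" --pt "0 0 0 0.25 -0.7 1 0"

```text
clock: 18.5
tool_pos: [0.5097, -0.1095, 0.1302]
eef_rot: [[0.998, 0.005, 0.061], [-0.061, 0.001, 0.998], [0.005, -1.0, 0.001]]
contact_force: [-0.7, 0.5, -1.2]
width: 0.016
```

Run:
```python
from h import *
from bench import robot
o=robot.get_obs()
print(o["tool_pos"],o["contact_force"],o["clock"],o["width"])
print(row(o,[.533,-.0255,.11],Rdown(-3.6)))
```

```text
[ 0.5097 -0.1095  0.1302] [-0.6674  0.4882 -1.2058] 18.5 0.015962021377476328
[-0.0009  0.0012  0.0029  0.1204  0.1362  0.5684]
```

Call:
play_rows --pt "0 0 0 0.06 0 0.3 0" --pt "0 0 0.003 0.12 0.1 0.56 0" --pt "0 0 0.003 0.12 0.16 0.567 0" --pt "0 0 0.003 0.12 0.16 0.567 0"

```text
clock: 19.0
tool_pos: [0.5324, -0.0259, 0.1064]
eef_rot: [[0.998, -0.001, 0.061], [-0.061, 0.001, 0.998], [-0.001, -1.0, 0.001]]
contact_force: [0.3, 0.0, -0.3]
width: 0.016
```

Run:
```python
from h import *
from bench import robot
o,w=snap(robot,"wrist","pics/w18.png");np.save("o18.npy",o,allow_pickle=True)
print(o["tool_pos"],o["qvel"],o["contact_force"],o["clock"],o["width"])
crop(w,210,130,350,290,5,"pics/w18a.png")
o2,s=snap(robot,"scene","pics/s18.png");crop(s,220,130,340,230,6,"pics/s18a.png")
```

```text
[ 0.5324 -0.0259  0.1064] [-0.0196 -0.0095  0.0131  0.0072  0.0005  0.0008] [ 0.3156  0.0194 -0.3363] 19.0 0.015969779963171338
```

View pics/w18a.png

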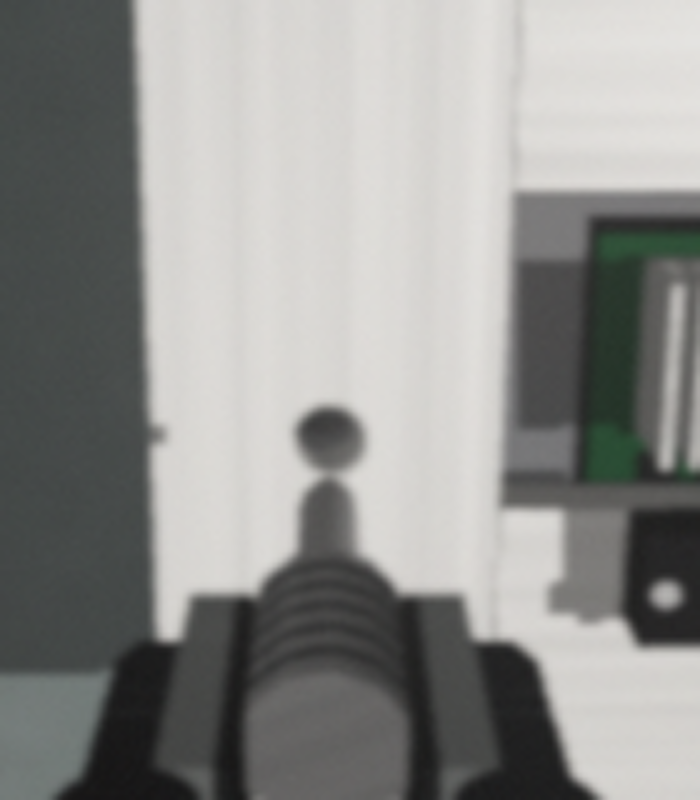

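View pics/s18a.png

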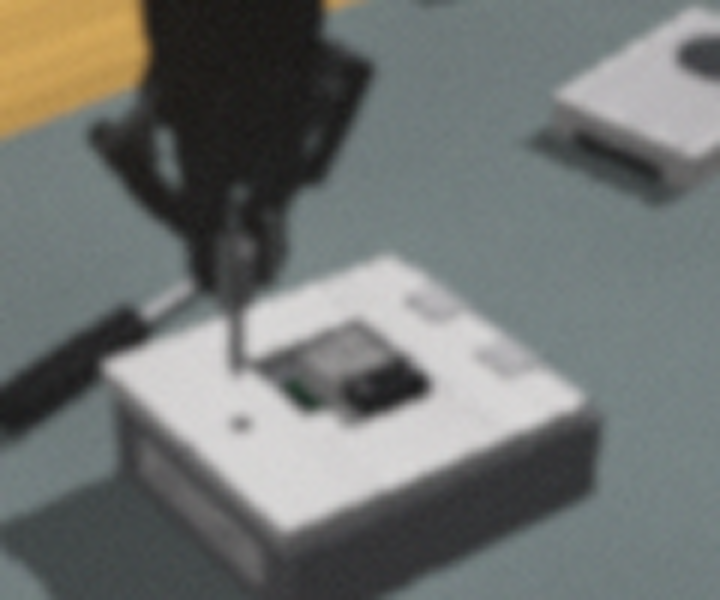

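Run:
```python
from h import *
from bench import robot
o=np.load("o18.npy",allow_pickle=True).item();C=cam(robot,"wrist",o);S=cam(robot,"scene")
f=lambda p:((p[0]+.5)/5-.5+210,(p[1]+.5)/5-.5+130)
R=o["eef_rot"];t=o["tool_pos"]
P=t+R@np.array([0,.0135,0]);print("proj of nominal tip in crop",(proj(C,[P,P+[0.0,0,.006]])-[210,130])*5, "scene crop",(proj(S,[P])-[220,130])*6)
for p in[(328,482),(328,490)]: print("tip",onz(C,f(p),P[2]), R.T@(onz(C,f(p),P[2])-t))
for z in(.062,.065,.068): print("hole",z,onz(C,f((331,438)),z))
gs=lambda p:((p[0]+.5)/6-.5+220,(p[1]+.5)/6-.5+130)
print("tri hole",tri([(C,f((331,438))),(S,gs((241,423)))]),"tri tip",tri([(C,f((328,486))),(S,gs((239,372)))]))
```

```text
proj of nominal tip in crop [[333.0913 494.5028]
 [333.374  510.2745]] scene crop [[237.2204 372.9984]]
tip [ 0.5301 -0.0267  0.0929] [-0.0022  0.0135 -0.001 ]
tip [ 0.5313 -0.0268  0.0929] [-0.001   0.0135 -0.001 ]
hole 0.062 [ 0.5342 -0.0264  0.062 ]
hole 0.065 [ 0.5332 -0.0264  0.065 ]
hole 0.068 [ 0.5321 -0.0263  0.068 ]
tri hole (array([ 0.5329, -0.0262,  0.0661]), [0.00020618291908891612, 0.0002061829190888917]) tri tip (array([ 0.5308, -0.026 ,  0.0938]), [0.0008244070814546576, 0.0008244070814546134])
```

Run:
```python
from h import *
from bench import robot
o=robot.get_obs()
print(o["tool_pos"],row(o,[.534,-.026,.0675],Rdown(-3.6)))
```

```text
[ 0.5329 -0.0265  0.1071] [-0.0007  0.0005  0.0002  0.0071  0.2641  0.0038]
```

Call:
play_rows --pt "0 0 0 0.009 0.05 0.004 0" --pt "0 0 0 0.009 0.12 0.004 0" --pt "0 0 0 0.009 0.19 0.004 0" --pt "0 0 0 0.009 0.26 0.004 0" --pt "0 0 0 0.009 0.26 0.004 0"

```text
clock: 19.73
tool_pos: [0.5333, -0.026, 0.0668]
eef_rot: [[0.998, -0.002, 0.062], [-0.062, 0.001, 0.998], [-0.002, -1.0, 0.001]]
contact_force: [-0.4, -0.2, -0.3]
width: 0.0156
```

Run:
```python
from h import *
from bench import robot
o,w=snap(robot,"wrist","pics/w19.png");np.save("o19.npy",o,allow_pickle=True)
print(o["tool_pos"],o["contact_force"],o["ft_torque"],o["clock"],o["width"])
crop(w,210,130,350,290,4,"pics/w19a.png")
```

```text
[ 0.5333 -0.026   0.0668] [-0.3869 -0.2061 -0.3323] [-0.0453  0.0047 -0.0047] 19.725 0.015638713475035485
```

View pics/w19a.png

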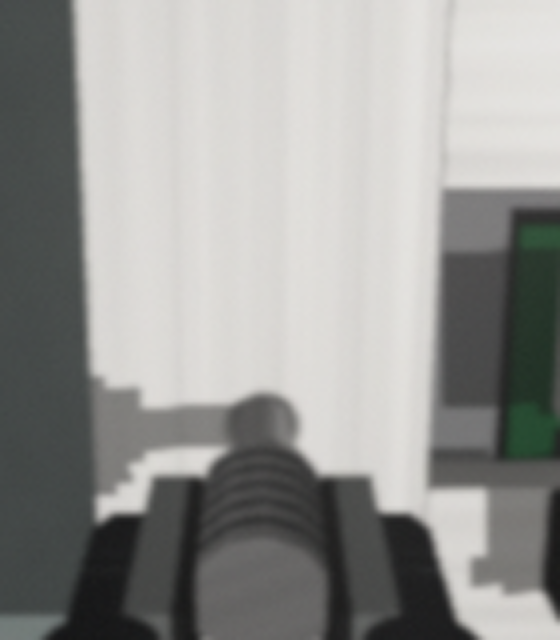

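Call:
play_rows --pt "0 0 0 0.002 0.04 0 0" --pt "0 0 0 0.002 0.08 0 0" --pt "0 0 0 0.002 0.08 0 0"

```text
clock: 20.15
tool_pos: [0.5337, -0.0259, 0.0549]
eef_rot: [[0.998, -0.002, 0.062], [-0.062, 0.001, 0.998], [-0.002, -1.0, 0.001]]
contact_force: [-0.3, -0.0, 0.3]
width: 0.0157
```

Call:
play_rows --pt "0 0 0 0 0.04 0 0" --pt "0 0 0 0 0.08 0 0" --pt "0 0 0 0 0.08 0 0"

```text
clock: 20.52
tool_pos: [0.5333, -0.0259, 0.0422]
eef_rot: [[0.998, -0.003, 0.062], [-0.062, 0.001, 0.998], [-0.003, -1.0, 0.001]]
contact_force: [0.5, -0.6, 0.1]
width: 0.0156
```

Call:
play_rows --pt "0 0 0 0 0.02 0 0" --pt "0 0 0 0 0.04 0 0" --pt "0 0 0 0 0.04 0 0"

```text
clock: 20.9
tool_pos: [0.5335, -0.0261, 0.0364]
eef_rot: [[0.998, -0.002, 0.062], [-0.062, 0.001, 0.998], [-0.002, -1.0, 0.001]]
contact_force: [-0.6, -1.7, 1.2]
width: 0.0157
```

Call:
play_rows --pt "0 0 0 0 0.01 0 0" --pt "0 0 0 0 0.02 0 0" --pt "0 0 0 0 0.02 0 0"

```text
clock: 21.28
tool_pos: [0.5338, -0.0262, 0.0354]
eef_rot: [[0.998, -0.0, 0.062], [-0.062, 0.001, 0.998], [-0.0, -1.0, 0.001]]
contact_force: [-4.8, -0.4, 15.7]
width: 0.0156
```

Run:
```python
from h import *
from bench import robot
o,w=snap(robot,"wrist","pics/w20.png")
print(o["tool_pos"],o["contact_force"],o["clock"],o["width"])
crop(w,210,170,350,310,4,"pics/w20a.png")
o2,s=snap(robot,"scene","pics/s20.png");crop(s,220,130,340,230,6,"pics/s20a.png")
```

```text
[ 0.5338 -0.0262  0.0354] [-4.8063 -0.4162 15.7279] 21.275 0.015643522558614387
```

View pics/w20a.png

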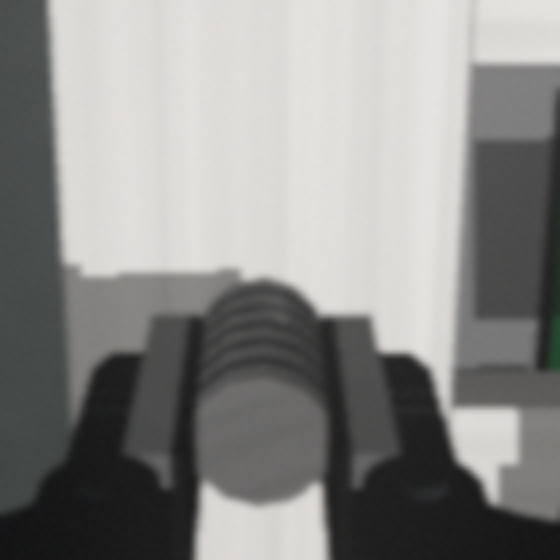

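View pics/s20a.png

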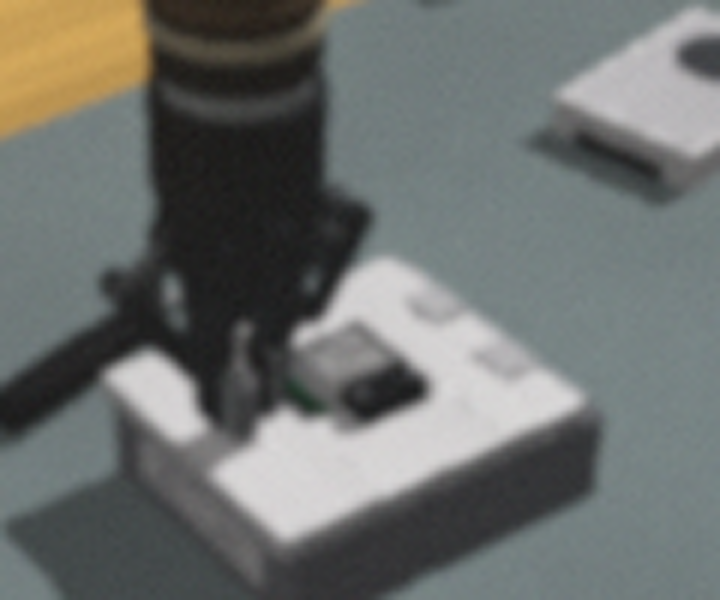

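Call:
play_rows --pt "0 0 0 0 0.022 0 0" --pt "0 0 0 0 0.022 0 0" --pt "0 0 0 0 0.022 0 0"

```text
clock: 21.75
tool_pos: [0.534, -0.0262, 0.0353]
eef_rot: [[0.998, 0.002, 0.062], [-0.062, 0.001, 0.998], [0.002, -1.0, 0.001]]
contact_force: [-10.1, -1.1, 23.9]
width: 0.016
```

Run:
```python
from h import *
from bench import robot
o,s=snap(robot,"scene","pics/s21.png")
print(o["tool_pos"],o["contact_force"],o["ft_torque"],o["clock"],o["width"])
a=cv2.imread("pics/s18.png")[180:232,235:325];b=s[180:232,235:325]
cv2.imwrite("pics/cmp.png",cv2.resize(np.vstack([a,b]),None,fx=5.5,fy=5.5,interpolation=cv2.INTER_CUBIC))
ang=np.radians(3.6);jy=np.array([-np.cos(ang),np.sin(ang),0]);jx=np.array([np.sin(ang),np.cos(ang),0]);H=np.array([.538,.041,.05])+.082*jx
S=cam(robot,"scene")
for th in(0,.02,.035):
    P=[H+r*(-jx*np.cos(th)+np.array([0,0,1])*np.sin(th))+n*(jx*np.sin(th)+np.array([0,0,1])*np.cos(th))-.075*jy for r,n in[(.178,0),(.178,.012)]]
    print(th,(proj(S,P)-[235,180])*5.5)
```

```text
[ 0.534  -0.0262  0.0353] [-10.0903  -1.0739  23.9111] [-0.1731  2.025   0.0418] 21.75 0.01599575597251045
0 [[177.2135 238.4025]
 [177.2021 219.3527]]
0.02 [[177.2711 232.7524]
 [177.674  213.4296]]
0.035 [[177.3945 228.4623]
 [178.1099 208.9401]]
```

View pics/cmp.png

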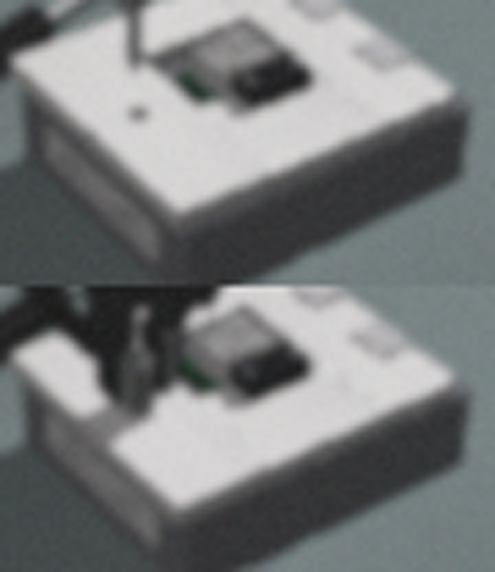

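Run:
```python
from bench import robot
print(robot.finish_job()); o=robot.get_obs(); print(o["clock"],o["contact_force"],o["tool_pos"],o["width"])
```

```text
the job is handed in; nothing more can be done
None
the job is handed in; nothing more can be done
```

I loaded the module, closed the lid over it, put the pin in and handed the job in at about 21.8 s. The arm was still gripping the pin knob and pushing down.

- **Module:** I gripped it by the heat sink and seated it with the sink under the window side. It stopped at floor height and didn't move under about 28 N. The picture showed the board inside the nest with a gap on the sides in view.
- **Lid:** I pushed it over from behind and down until it touched the sprung contacts.
- **Pin:** I took it from the stand and lowered it through the lid into the base. There was almost no side force on the way in.
- **Final press:** The push was about 24 N down and 10 N sideways. At 16 N and 24 N the tool height stayed within 0.1 mm, at 35.3 mm against an expected 35.5 mm for the knob on a shut lid. The scene camera also shows the lid's front corner lower than when it rested, close to where a shut lid should be.

Some checks disagreed or were left out:
- **Fingertip position:** The real fingertips sit about 35 mm behind the reported TCP, so my first grasp closed in the air above the heat sink. It touched nothing, and I allowed for the offset afterwards.
- **Pin grip:** Closing on the pin pressed it into its stand with about 7 N.
- **Lid spring force:** The sensor showed almost no force until the last millimetre of the press. I expected the contact springs to push back earlier, and I didn't find out why.
- **Bystanders:** I didn't check them at the end, but no force reading suggested the arm touched any of them.

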